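Tip a charge of grinding balls onto a test sieve

ROBOT

A 6-joint arm with a two-finger parallel gripper is mounted at the origin on a cart in front of the work surface, level with it; the furniture and walls round the work are solid. World frame = base frame: x ahead of the robot, y to its left, z up, the work surface at z = 0. Lengths are in m, angles in rad, forces in N, time in s.
With the tool pointing down it reaches from about 0.375 to 0.9 m from the base axis. Payload 3.1 kg.
Tool frame: the origin (TCP) lies midway between the tips of the shut fingers; the grasp point (between the pads) lies grip_point_offset behind it (grip_point_offset is the distance from the TCP to the grasp point, in m); y points along the fingers, z is the direction in which the jaws open and shut, and the axes are right-handed (so a half turn about y gives the same grasp; the last joint's range is limited). The gripper opens to 87 mm and grips with 3 to 60 N. Pads are 19 mm wide; open, the fingers measure 117 mm over their backs; the gripper's body (75 mm by 190 mm) begins 51 mm behind the grasp point.
Start: joints at [1.143, 0.527, 1.433, -0, 1.181, -0.178], TCP at [0.154, 0.606, 0.185] pointing down, gripper open.
Joint ranges: [-3.08, 3.08], [-0.75, 2.2], [0.22, 2.44], [-1.43, 4.57], [0, 2.65], [-2.85, 2.85]. Speed limits (rad/s): [2.79, 2.79, 3.14, 3.14, 3.14, 3.14].

INTERFACE

Orientations are given as a unit quaternion [x, y, z, w].
In Python, from rig import * gives the robot as it stands.
- The arm moves only by the tool jog_arm, never from a script. Its argument "increments" is a list that holds one entry, the list of rows, each a list of 7 numbers: the turn, a rotation vector about the world's x, y, z in degrees, then the shift along the world's x, y, z in m, then the closure, from -1 (fully open) to 1 (shut), so that 0 is half open. In form: [[[rx, ry, rz, x, y, z, jaw], ...]]. A call has 1 to 8 rows; each row is the pose to reach, as a shift and turn from the pose measured when the call began; what a row does not reach only later rows make up. A row lasts 1/10 s, in which the tool goes at most 50 mm and 8.59 degrees, less where a joint would pass 70% of its speed; a pose out of reach is approached as far as the arm can. A call with a gripper value outside its range is refused whole. The fingers move at their own pace and stop on an object; "squeeze" is the grip in N (left out, the last holds). Time passes only in rows, so rows that repeat a pose let the fingers close. It gives the time, the measured TCP pose, the force and the opening at its end, in the units of the state.
- get_obs(): the state, without advancing time (a new reading comes with each control period).
- camera(name): name is "scene" or "top"; returns the picture (400x640x3 uint8, red, green, blue); there is no depth.
- camera_info(name): a dict with "K" (3x3 intrinsics, pixels), "R" (3x3) and "t" (3): a world point X has camera coordinates R X + t. Camera axes: x right, y down, z forward; pixel columns grow to the right and rows downward; lengths in m; the calibration is good to about 2 mm. A picture is of the moment at which its call begins. camera_info takes no time and is no camera call.
- hand_in(): hands the job in, once; it reports no verdict.
The state is a dict: "time": time; "q": joint angles; "joint_velocities": joint speeds; "joint_torque": joint torques, N m; "position": TCP position; "tool_rot": TCP orientation; "ft_force": force on the tool from outside, world axes, zero at the start; "moment": the same for the moment, N m; "grip_width": finger opening in m.
Only numpy, scipy, OpenCV 4.12 (cv2) and the standard library are available. Lean on these libraries where they do the work, as an engineer would, in place of code of your own. Each camera call takes 0.05 s, during which the arm holds its last target.

TASK

Empty the four grinding balls from the measuring cylinder onto the test sieve: stand the cylinder on the bench in front of the sieve, tip it over a foot edge until its neck leans on the sieve's rim with the mouth over the sieve, and let go with the balls still inside. Then take it again below its middle and raise the foot until the mouth points downhill and all the balls have rolled out, and let it back down to lean on the rim as before. Spill no ball on the bench, and leave the sieve and the other things where they stand.

Things in the scene. Friction and masses are not known exactly. Their poses are not given: they have to be found in the camera images.
- cylinder: loose measuring cylinder, 0.2 kg empty, starts upright: clear round tube 44 mm outside, 38 inside, 250 mm tall, on a blue hexagonal foot 84 mm across flats (sides 48 mm), 12 mm thick; tube plain from 30 mm up, inside floor at 30 mm. Origin: centre of the foot's underside; z up the tube, x to the middle of a flat side (spout side; flats every 60 deg). Leaning on a flat of its foot it does not roll
- cylinder_mouth (a point): centre of the cylinder's open mouth, 250 mm up its axis
- sieve: round steel test sieve nested on its pan, one piece of 1.6 kg, loose but steady: 200 mm outside diameter, rim 100 mm above the bench, wall 4 mm thick; the mesh (solid for the balls) lies 52 mm above the bench, 48 mm below the rim. Origin at the centre of its underside, z up
- sieve_rim (a point): centre of the circle of the sieve's rim, 100 mm above the bench
- ball_1: white ceramic grinding ball, 30 mm in diameter, 75 g; origin at its centre; starts inside the measuring cylinder and rolls freely
- ball_2: white ceramic grinding ball, 30 mm in diameter, 75 g; origin at its centre; starts inside the measuring cylinder and rolls freely
- ball_3: white ceramic grinding ball, 30 mm in diameter, 75 g; origin at its centre; starts inside the measuring cylinder and rolls freely
- ball_4: white ceramic grinding ball, 30 mm in diameter, 75 g; origin at its centre; starts inside the measuring cylinder and rolls freely
- tip_box: blue pipette-tip box with a clear lid, 92 x 118 x 77 mm tall, a bystander; origin at the centre of its underside
- teal_bottle: small white bottle with a teal cap, 33 mm wide and 64 mm tall, a bystander; origin at the centre of its underside

How it is judged:
On the way, in this order (a step that is already met when the one before it is completed fails the run):
1. the cylinder leans on the sieve's rim, tilted 26 to 77 degrees with its mouth over the sieve, at rest and let go, all four balls still in its lower part (angle between cylinder's own z axis and vertical between 0.45 and 1.35 rad and contact force between cylinder and sieve above 0.1 N and z of cylinder_mouth in the frame of sieve_rim above 0 m and horizontal distance between cylinder_mouth and sieve_rim below 0.095 m and linear speed of cylinder below 0.03 m/s and angular speed of cylinder below 0.2 rad/s and contact force between the fingers and cylinder below 0.05 N and z of each of ball_1, ball_2, ball_3, ball_4 in the frame of cylinder below 0.16 m and distance between each of ball_1, ball_2, ball_3, ball_4 and cylinder below 0.17 m), for 0.3 s.
2. the fingers grip the leaning cylinder below its middle (grasp point less than 125 mm up its axis), the balls still inside (contact force between the fingers and cylinder above 1 N and z of the grasp point in the frame of cylinder below 0.125 m and angle between cylinder's own z axis and vertical between 0.45 and 1.35 rad and z of each of ball_1, ball_2, ball_3, ball_4 in the frame of cylinder below 0.16 m and distance between each of ball_1, ball_2, ball_3, ball_4 and cylinder below 0.17 m), for 0.1 s.
3. held there, the cylinder is tipped past level (over 92 degrees from upright) with its mouth over the sieve (contact force between the fingers and cylinder above 1 N and z of the grasp point in the frame of cylinder below 0.125 m and angle between cylinder's own z axis and vertical above 1.605 rad and horizontal distance between cylinder_mouth and sieve_rim below 0.1 m), for 0.1 s.
At the end, for the whole second after the job is handed in: All four balls lie on the sieve's mesh, below its rim; the empty cylinder, let go and at rest, has its foot on the bench and leans on the rim again, tilted 26 to 77 degrees from upright, its mouth above the rim and within 95 mm of the sieve's axis (horizontal distance between each of ball_1, ball_2, ball_3, ball_4 and sieve below 0.095 m and z of ball_1 in the frame of sieve between 0.045 and 0.09 m and z of ball_2 in the frame of sieve between 0.045 and 0.09 m and z of ball_3 in the frame of sieve between 0.045 and 0.09 m and z of ball_4 in the frame of sieve between 0.045 and 0.09 m and angle between cylinder's own z axis and vertical between 0.45 and 1.35 rad and contact force between cylinder and sieve above 0.1 N and z of cylinder_mouth in the frame of sieve_rim above 0 m and horizontal distance between cylinder_mouth and sieve_rim below 0.095 m and linear speed of cylinder below 0.03 m/s and angular speed of cylinder below 0.2 rad/s and height (world z) of cylinder below 0.06 m); the robot touches nothing.
It fails at once if a ball is spilled on the bench ((height (world z) of ball_1 below 0.05 m and distance between ball_1 and cylinder above 0.16 m) or (height (world z) of ball_2 below 0.05 m and distance between ball_2 and cylinder above 0.16 m) or (height (world z) of ball_3 below 0.05 m and distance between ball_3 and cylinder above 0.16 m) or (height (world z) of ball_4 below 0.05 m and distance between ball_4 and cylinder above 0.16 m)).
It fails at once if the sieve is pushed more than 40 mm (distance of sieve from where it was at the start of the episode above 0.04 m).
It fails at once if a bystander is moved more than 30 mm (distance of any of tip_box, teal_bottle from where it was at the start of the episode above 0.03 m).
It also fails if it takes over 66 s, if anything falls off the work surface, if the arm or the gripper's body presses on something with over 40 N, if the wrist force passes 120 N, or if a joint passes its speed limit or range.

## Working session

There is one attempt and no reset: what is moved stays moved. The work goes in short steps, Python scripts to look and compute and a tool call to move; the robot and the scene stay as the last step left them, time stands still between calls to the robot, and variables do not carry over. Pictures are saved under pics/ and viewed, and the job is handed in when it is done.

Besides the shell and the picture viewer there is one more tool, called as name(argument=value, ...), one argument or row to a line, values as JSON. jog_arm: Moves the arm, as the interface text tells. Its arguments: {"type":"object","properties":{"increments":{"type":"array","items":{"type":"array","items":{"type":"array","items":{"type":"number"}}}},"squeeze":{"type":"number"}},"required":["increments"]}

```bash
ls; mkdir -p pics
python3 - <<'E'
from rig import *
import cv2
print(get_obs())
for n in("scene","top"):
    im=camera(n); cv2.imwrite(f"pics/{n}0.png",im[:,:,::-1]); print(camera_info(n))
E
```

```text
pics
{'time': 0.0, 'q': array([ 1.14247691e+00,  5.28446550e-01,  1.43390379e+00, -2.81301457e-05,
        1.18138792e+00, -1.78465395e-01]), 'joint_velocities': array([ 0.00021072,  0.00109704, -0.00244813, -0.00012926,  0.00059588,
        0.00081105]), 'joint_torque': array([-3.18910897e-04, -4.40037417e+01, -1.76589525e+01,  6.33050082e-02,
        5.82530466e-02, -1.65989582e-04]), 'position': array([0.1541557 , 0.60485275, 0.1840833 ]), 'tool_rot': array([ 0.70232289, -0.08832119,  0.08788547, -0.70086951]), 'ft_force': array([-0.88753778, -0.05848242, -0.74503734]), 'moment': array([0.00530635, 0.03621872, 0.00898485]), 'grip_width': 0.08718906159172332}
{'K': array([[489.80583563,   0.        , 317.52220213],
       [  0.        , 489.80583563, 197.58151141],
       [  0.        ,   0.        ,   1.        ]]), 'R': array([[ 0.45586163, -0.89004672,  0.00264782],
       [-0.69226155, -0.35642728, -0.6274819 ],
       [ 0.55943196,  0.28421194, -0.77862665]]), 't': array([-0.05821209,  0.57169124,  0.83624018])}
{'K': array([[384.98740891,   0.        , 320.06845211],
       [  0.        , 384.98740891, 202.421645  ],
       [  0.        ,   0.        ,   1.        ]]), 'R': array([[-0.02672346, -0.99954536, -0.01396201],
       [-0.99520263,  0.02791713, -0.09376758],
       [ 0.09411473,  0.01138924, -0.99549621]]), 't': array([0.26574917, 0.58094347, 1.03580412])}
```

View pics/scene0.png

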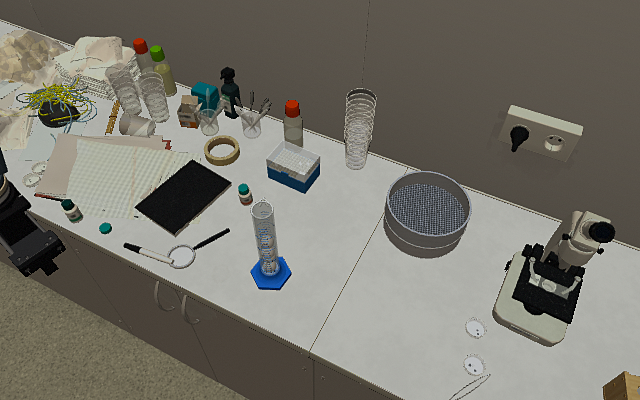

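View pics/top0.png

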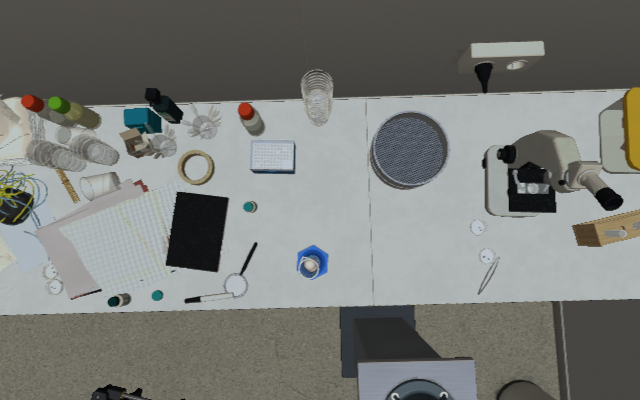

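Scene: cylinder with the blue foot at about (270,273), sieve at (428,210), tip box (293,167) and teal bottle (245,194). In the top view these are at (313,262), (410,150), (272,156) and (250,207).

```bash
cat > h.py <<'E'
from rig import *
import cv2, numpy as np
from scipy.spatial.transform import Rotation as Rn
def ray(n,uv,z):
    c=camera_info(n);uv=np.atleast_2d(np.asarray(uv,float))
    d=np.c_[uv,np.ones(len(uv))]@np.linalg.inv(c['K']).T@c['R']
    o=-c['R'].T@c['t']
    return o+d*((z-o[2])/d[:,2])[:,None]
def proj(n,X):
    c=camera_info(n);p=(np.atleast_2d(X)@c['R'].T+c['t'])@c['K'].T
    return p[:,:2]/p[:,2:]
E
python3 - <<'E'
from h import *
for n in("top","scene"):
    im=cv2.imread(f"pics/{n}0.png");hsv=cv2.cvtColor(im,cv2.COLOR_BGR2HSV)
    m=cv2.inRange(hsv,(100,150,80),(125,255,255))
    k,l,s,c=cv2.connectedComponentsWithStats(m)
    ref=(313,262) if n=="top" else (270,273)
    for i in range(1,k):
        if s[i,4]>60 and np.hypot(*(c[i]-ref))<35:
            pts=np.argwhere(l==i)[:,::-1]
            h=cv2.convexHull(pts.astype(np.int32))[:,0]
            P=ray(n,h,0.012)[:,:2]
            # hexagon: centre + orientation by min-area box of metric hull
            (cx,cy),r=cv2.minEnclosingCircle((P*1000).astype(np.float32))
            ap=cv2.approxPolyDP((P*1000).astype(np.float32).reshape(-1,1,2),8,True)[:,0]
            print(n,i,s[i],"circ",cx,cy,r);print(ap.round(0).tolist())
            # width vs direction
            a=np.radians(np.arange(0,60,3)); 
            W=[sum(np.ptp(P@[np.cos(t+j*np.pi/3),np.sin(t+j*np.pi/3)]) for j in range(3))/3 for t in a]
            print("min mean width dir",np.degrees(a[np.argmin(W)]),min(W),max(W))
            t=a[np.argmin(W)]
            U=np.array([[np.cos(t+j*np.pi/3),np.sin(t+j*np.pi/3)] for j in range(3)])
            mid=[((P@u).max()+(P@u).min())/2 for u in U]
            print("centre",np.linalg.lstsq(U,mid,rcond=None)[0],[np.ptp(P@u) for u in U])
    # sieve
    g=cv2.cvtColor(im,cv2.COLOR_BGR2GRAY)
    box=(365,100,455,195) if n=="top" else (378,165,478,260)
    x0,y0,x1,y1=box
    cv2.imwrite(f"pics/siev_{n}.png",cv2.resize(im[y0:y1,x0:x1],None,fx=6,fy=6,interpolation=cv2.INTER_CUBIC))
    if n=="top":
        cv2.imwrite(f"pics/cyl_{n}.png",cv2.resize(im[235:290,285:345],None,fx=8,fy=8,interpolation=cv2.INTER_CUBIC))
    else: cv2.imwrite(f"pics/cyl_{n}.png",cv2.resize(im[190:300,235:310],None,fx=5,fy=5,interpolation=cv2.INTER_CUBIC))
print(ray("top",[[250,207]],.064),ray("scene",[[244,187]],.064),ray("top",[[272,156]],.077),ray("scene",[[293,160]],.077))
E
```

```text
top 2 [298 246  29  31 344] circ 424.031494140625 277.6385803222656 45.64263153076172
[[396.0, 241.0], [386.0, 264.0], [420.0, 316.0], [450.0, 315.0], [469.0, 276.0], [451.0, 243.0]]
min mean width dir 27.0 0.07590848190353237 0.08494161514957514
centre [0.42882928 0.27368824] [np.float64(0.08153719722660607), np.float64(0.07889963928346011), np.float64(0.06728860920053095)]
scene 33 [251 257  40  31 659] circ 424.12042236328125 274.3863220214844 46.90444564819336
[[442.0, 233.0], [398.0, 237.0], [377.0, 278.0], [407.0, 318.0], [442.0, 315.0], [471.0, 271.0]]
min mean width dir 27.0 0.08267949792921003 0.09135172951751162
centre [0.42366735 0.27539187] [np.float64(0.08022098102993563), np.float64(0.08384433997030621), np.float64(0.08397317278738825)]
[[0.57765679 0.43734141 0.064     ]] [[0.5797646  0.44015197 0.064     ]] [[0.71183913 0.37447572 0.077     ]] [[0.70755906 0.36905291 0.077     ]]
```

View pics/siev_top.png

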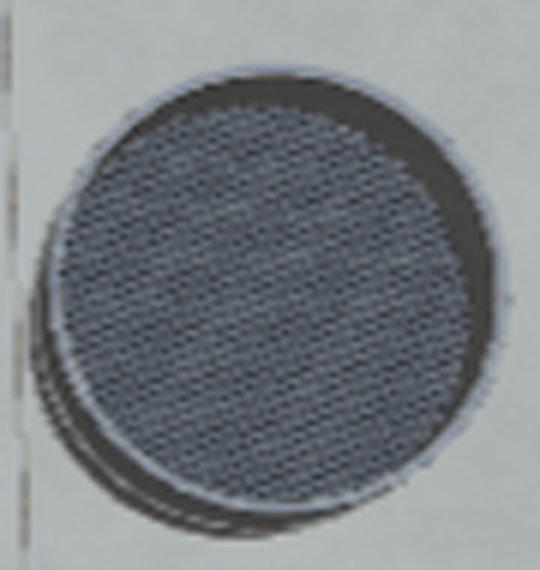

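View pics/cyl_scene.png

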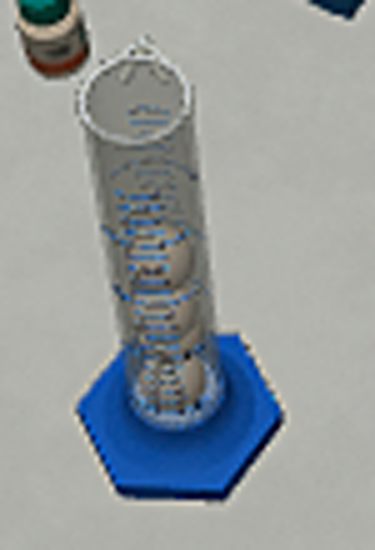

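View pics/cyl_top.png

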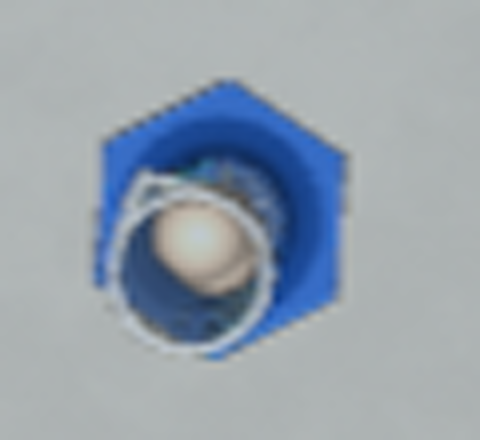

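Run:
```python
from h import *
print("mouth",ray("top",[[308.75,268.5]],.25),ray("scene",[[262,209.6]],.25))
im=cv2.imread("pics/top0.png")
# hex vertices top crop (x/8+285,y/8+235), z=.012
v=np.array([[230,80],[350,155],[340,298],[220,360],[98,285],[103,143]])/8+[285,235]
P=ray("top",v,.012)[:,:2];print(P.round(4).tolist(),((P[0]+P[3])/2,(P[1]+P[4])/2,(P[2]+P[5])/2))
v=np.array([[80,412],[122,340],[237,337],[285,412],[230,488],[122,488]])/5+[235,190]
P=ray("scene",v,.012)[:,:2];print(P.round(4).tolist(),((P[0]+P[3])/2,(P[1]+P[4])/2,(P[2]+P[5])/2))
for i in range(3): d=P[i]-P[i+3]; print(np.degrees(np.arctan2(d[1],d[0]))%60, np.hypot(*d))
# rim from extremes
v=np.array([[48,290],[508,290],[285,62],[285,510]])/6+[365,100]
Q=ray("top",v,.1);print(Q.round(4).tolist(), (Q[0]+Q[1])/2,(Q[2]+Q[3])/2)
s=cv2.imread("pics/siev_scene.png");cv2.imwrite("pics/ss.png",s)
```

```text
mouth [[0.42476194 0.27543568 0.25      ]] [[0.42404101 0.27438005 0.25      ]]
[[0.4712, 0.2707], [0.4442, 0.2297], [0.3953, 0.2346], [0.3753, 0.2766], [0.4019, 0.3181], [0.4506, 0.3154]] (array([0.42321318, 0.27362944]), array([0.42305036, 0.27392652]), array([0.42295115, 0.27497419]))
[[0.4014, 0.3143], [0.4439, 0.3174], [0.4704, 0.2695], [0.4451, 0.2294], [0.3989, 0.2325], [0.3765, 0.2762]] (array([0.4232369 , 0.27184301]), array([0.42141704, 0.27491453]), array([0.42340713, 0.27288115]))
57.20871463502287 0.09547669424970832
2.1002197359099313 0.0960570244084218
55.92028826585586 0.09415266640234017
[[0.7192, 0.107, 0.1], [0.7132, -0.0922, 0.1], [0.8178, -0.0008, 0.1], [0.6198, 0.009, 0.1]] [0.71622968 0.0074096  0.1       ] [0.71881555 0.00410687 0.1       ]
```

View pics/siev_scene.png

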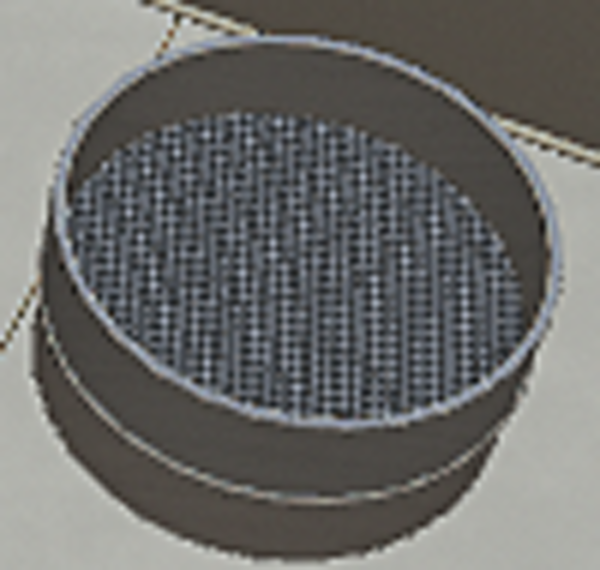

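jog_arm(
  increments=[
    [[0,0,0,0,-0.04,0.05,-1],[0,0,0,0.02,-0.08,0.1,-1],[0,0,0,0.04,-0.12,0.14,-1],[0,0,0,0.06,-0.16,0.14,-1],[0,0,0,0.06,-0.16,0.14,-1]],
  ],
)

```text
time: 0.6
position: [0.2151, 0.4429, 0.3259]
tool_rot: [0.702, -0.088, 0.089, -0.701]
ft_force: [1.1, 0.2, -0.4]
grip_width: 0.0869
```

```bash
cat >> h.py <<'E'
import json,os
def log():
    o=get_obs()
    with open('log.jsonl','a') as f: f.write(json.dumps({k:np.asarray(o[k]).tolist() for k in('q','position','tool_rot')})+'\n')
    return o
def Rt(phi,al,sgn):  # phi heading deg, al down pitch deg
    p,a=np.radians([phi,al]);y=np.array([np.cos(a)*np.cos(p),np.cos(a)*np.sin(p),-np.sin(a)])
    z=sgn*np.array([-np.sin(p),np.cos(p),0]);return Rn.from_matrix(np.c_[np.cross(y,z),y,z])
def turn(o,R): return (R*Rn.from_quat(o['tool_rot']).inv()).as_rotvec(degrees=True)
E
python3 - <<'E'
from h import *
import rig
# log the start pose too
with open('log.jsonl','w') as f: f.write(json.dumps(dict(q=[1.14247691e+00,5.28446550e-01,1.43390379e+00,-2.81301457e-05,1.18138792e+00,-1.78465395e-01],position=[0.1541557,0.60485275,0.1840833],tool_rot=[0.70232289,-0.08832119,0.08788547,-0.70086951]))+'\n')
o=log();print(o['q'],Rn.from_quat(o['tool_rot']).as_matrix().round(3))
for s in(1,-1):
  for a in (35,60,90): print(s,a,turn(o,Rt(-32,a,s)).round(1))
print([k for k in dir(rig) if not k.startswith('_')])
E
```

```text
[ 8.92399824e-01  1.96301181e-01  1.55353326e+00 -1.50245606e-03
  1.39169072e+00 -4.27607396e-01] [[ 0.969  0.001  0.248]
 [-0.248 -0.001  0.969]
 [ 0.001 -1.    -0.001]]
1 35 [-21.7 -50.7 -16.3]
1 60 [-11.8 -27.6 -17.2]
1 90 [  0.1   0.1 -17.6]
-1 35 [-70.5  30.2 145.4]
-1 60 [-39.3  16.9 157.2]
-1 90 [-1.000e-01  1.000e-01  1.624e+02]
['Unreachable', 'camera', 'camera_info', 'get_obs', 'grip_point_offset', 'hand_in']
```

jog_arm(
  increments=[
    [[-3,-7,-4,0,0,0.02,-1],[-6,-14,-8,0,0,0.04,-1],[-9,-21,-13,0,0,0.05,-1],[-12,-28,-17,0,0,0.05,-1],[-12,-28,-17,0,0,0.05,-1],[-12,-28,-17,0,0,0.05,-1]],
  ],
)

```text
time: 1.2
position: [0.2143, 0.443, 0.3748]
tool_rot: [0.709, -0.008, 0.363, -0.605]
ft_force: [0.4, -0.3, -0.1]
grip_width: 0.087
```

Run:
```python
from h import *
o=log();print(o['q'],o['position'],grip_point_offset,turn(o,Rt(-32,35,1)))
```

```text
[ 1.2384285   0.27048854  1.44716481 -0.51531282  1.55781036  0.26052006] [0.21426127 0.44297675 0.37479244] 0.0187 [-12.73471816 -21.0619684   -0.30064557]
```

jog_arm(
  increments=[
    [[-3,-6,0,0,0.0,-0.01,-1],[-6,-12,0,0,0,-0.02,-1],[-8,-18,0,0,0,-0.03,-1],[-10,-23,1,0,0,-0.04,-1],[-10,-23,1,0,0,-0.04,-1],[-10,-23,1,0,0,-0.04,-1]],
  ],
)

```text
time: 1.8
position: [0.215, 0.4427, 0.335]
tool_rot: [0.673, 0.15, 0.491, -0.533]
ft_force: [0.2, 0.1, -0.2]
grip_width: 0.087
```

Run:
```python
from h import *
o=log();print(o['q'],o['position'],grip_point_offset,turn(o,Rt(-32,35,1)))
```

```text
[ 1.43523958  0.45884796  1.55443745 -0.87956832  1.58445789  0.62094309] [0.21501697 0.44271457 0.334995  ] 0.0187 [-2.38192155  1.65127942 -1.89845573]
```

```bash
cat > kin.py <<'E'
from h import *
from scipy.optimize import least_squares
def E(ax,a): return Rn.from_euler(ax,a).as_matrix()
def rot(q):
    return E('z',q[0])@E('y',q[1]+q[2])@E('z',q[3])@E('y',q[4])@E('z',q[5])
# params r0,h,lat,L1,a2,L2,d
def fk(q,p):
    r0,h,lat,L1,a2,L2,d=p
    v=E('z',q[3])@E('y',q[4])@np.array([0,0,d])+[a2,lat,L2]
    v=E('y',q[2])@v+[0,0,L1]; v=E('y',q[1])@v+[r0,0,h]
    return E('z',q[0])@v
D=[json.loads(l) for l in open('log.jsonl')]
R0=rot(D[0]['q']).T@Rn.from_quat(D[0]['tool_rot']).as_matrix()
def fit():
    f=lambda p:np.r_[np.concatenate([fk(d['q'],p)-d['position'] for d in D]),1e-4*(p-[0,.2,.1,.4,0,.4,.25])]
    return least_squares(f,[0,.2,.11,.4,0,.4,.25])
P=fit().x
if __name__=='__main__':
    print(R0.round(3))
    for d in D: print(np.degrees((Rn.from_matrix(rot(d['q'])@R0).inv()*Rn.from_quat(d['tool_rot'])).magnitude()),fk(d['q'],P)-d['position'])
    print(P.round(4))
E
python3 kin.py
```

```text
[[-0.  0. -1.]
 [-1.  0.  0.]
 [ 0.  1.  0.]]
3.28255126528408e-14 [-5.31366226e-09 -7.82465182e-09  5.95288663e-09]
7.931094133980051e-07 [ 7.71649042e-09  1.13011380e-08 -4.14906581e-09]
7.93109397996869e-07 [-4.22592092e-09 -1.41929848e-08  2.97000258e-09]
7.931094024821811e-07 [ 3.28660169e-09  1.21946834e-08 -6.44774040e-09]
[-0.      0.2742  0.111   0.588   0.1141  0.3917  0.343 ]
```

```bash
cat > plan.py <<'E'
from kin import *
LO=np.array([-3.08,-.75,.22,-1.43,0,-2.85]);HI=np.array([3.08,2.2,2.44,4.57,2.65,2.85])
def ik(pos,R,q0):
    R=R.as_matrix()
    f=lambda q:np.r_[fk(q,P)-pos,.3*(rot(q)@R0-R).ravel()]
    s=least_squares(f,np.clip(q0,LO+.02,HI-.02),bounds=(LO,HI))
    return s.x,np.linalg.norm(f(s.x)),min((s.x-LO).min(),(HI-s.x).min())
S=np.array([.7175,.006]); C0=np.array([.424,.274]); GP=grip_point_offset
def u(phi): p=np.radians(phi);return np.array([np.cos(p),np.sin(p),0])
Z=np.array([0,0,1.])
def axis(phi,th): t=np.radians(th);return np.sin(t)*u(phi)+np.cos(t)*Z
def lean(phi,th):   # foot centre pose when leaning
    t=np.radians(th);s=(.1-.02*np.sin(t))/np.cos(t);d=-.02*np.cos(t)+s*np.sin(t)
    Ed=np.r_[S,0]-(.1+d)*u(phi)
    return Ed-.042*(np.cos(t)*u(phi)-np.sin(t)*Z),s,Ed
def tcp(foot,phi,th,sg,al): # al = tool down pitch abs
    R=Rt(phi,al,1);return foot+sg*axis(phi,th)+GP*R.as_matrix()[:,1],R
E
cat > srch.py <<'E'
from plan import *
q=np.array(D[-1]['q'])
th=62;sg=.095;thp=104
for phig in(-32,28):
  for phi in (-50,-40,-32,-20,-10,0,15,28):
    for a0,a1 in((25,60),(35,60),(45,75)):
        out=[];qq=q
        t,R=tcp(np.r_[C0,0],phig,0,sg,a0)
        seq=[(t-.12*R.as_matrix()[:,1],R),(t,R),(t+[0,0,.03],R)]
        fl,s,Ed=lean(phi,th);F=Ed-.042*u(phi)
        seq+=[tcp(F+[0,0,.03],phi,0,sg,a0),tcp(F,phi,0,sg,a0),tcp(fl,phi,th/2,sg,a0+th/2),tcp(fl,phi,th,sg,a0+th)]
        seq.append(tcp(fl,phi,th,sg,a1))
        M=np.r_[S,.112]-.035*u(phi)
        seq.append(tcp(M-.25*axis(phi,thp),phi,thp,sg,a1+thp-th))
        for t,R in seq:
            best=None
            for st in(qq,q,[0.3,.3,1.5,0,1.5,0],[0.3,.3,1.5,1.5,1,-1]):
                r=ik(t,R,np.array(st))
                if r[1]<1e-4 and (best is None or (np.abs(r[0]-qq).max()<np.abs(best[0]-qq).max())): best=r
                if best is not None and st is qq: break
            if best is None: out.append(-1);continue
            out.append(round(best[2],2));qq=best[0]
        print(phig,phi,a0,a1,out,flush=True)
E
python3 srch.py
```

```text
-32 -50 25 60 [np.float64(0.2), -1, -1, np.float64(0.12), np.float64(0.1), np.float64(0.57), np.float64(0.87), np.float64(0.62), np.float64(1.01)]
-32 -50 35 60 [np.float64(0.28), -1, np.float64(0.03), np.float64(0.23), np.float64(0.2), np.float64(0.75), np.float64(0.94), np.float64(0.62), np.float64(1.01)]
-32 -50 45 75 [np.float64(0.41), np.float64(0.11), np.float64(0.18), np.float64(0.39), np.float64(0.35), np.float64(0.8), np.float64(1.01), np.float64(0.74), np.float64(1.1)]
-32 -40 25 60 [np.float64(0.2), -1, -1, -1, -1, np.float64(0.4), np.float64(0.79), np.float64(0.47), np.float64(0.97)]
-32 -40 35 60 [np.float64(0.28), -1, np.float64(0.03), -1, -1, np.float64(0.6), np.float64(0.88), np.float64(0.47), np.float64(0.97)]
-32 -40 45 75 [np.float64(0.41), np.float64(0.11), np.float64(0.18), np.float64(0.13), np.float64(0.05), np.float64(0.68), np.float64(0.98), np.float64(0.62), np.float64(1.1)]
-32 -32 25 60 [np.float64(0.2), -1, -1, -1, -1, np.float64(0.18), np.float64(0.74), np.float64(0.28), np.float64(0.94)]
-32 -32 35 60 [np.float64(0.28), -1, np.float64(0.03), -1, -1, np.f
[... 3677 characters left out ...]
60 [-1, -1, -1, -1, -1, np.float64(0.19), np.float64(0.78), -1, np.float64(0.88)]
28 0 45 75 [-1, -1, -1, -1, -1, np.float64(0.42), np.float64(0.92), np.float64(0.38), np.float64(1.08)]
28 15 25 60 [-1, -1, -1, -1, -1, -1, np.float64(0.66), -1, np.float64(0.84)]
28 15 35 60 [-1, -1, -1, -1, -1, -1, np.float64(0.79), -1, np.float64(0.84)]
28 15 45 75 [-1, -1, -1, -1, -1, np.float64(0.36), np.float64(0.89), np.float64(0.34), np.float64(0.9)]
28 28 25 60 [-1, -1, -1, -1, -1, -1, np.float64(0.39), -1, np.float64(0.6)]
28 28 35 60 [-1, -1, -1, -1, -1, -1, np.float64(0.56), -1, np.float64(0.6)]
28 28 45 75 [-1, -1, -1, -1, -1, np.float64(0.02), np.float64(0.67), np.float64(0.01), np.float64(0.69)]
```

```bash
cat > srch2.py <<'E'
from plan import *
q=np.array(D[-1]['q'])
th=62;thp=104
ST=[[a,.3,1.5,b,1.3,c] for a in(0.3,1.2) for b in(-.8,0,.8,2) for c in(-1,1)]
def best(t,R,qq):
    b=None
    for st in [qq]+ST:
        r=ik(t,R,np.array(st))
        if r[1]<1e-4 and (b is None or (np.abs(r[0]-qq).max()<np.abs(b[0]-qq).max()-.01)): b=r
        if b is not None and st is qq: break
    return b
for sg in(.095,.115):
 for phig in(-32,-62,-92):
  for a0 in(10,20,26):
    o=[]
    t,R=tcp(np.r_[C0,0],phig,0,sg,a0);qq=q
    for tt in(t-.12*R.as_matrix()[:,1],t,t+[0,0,.04]):
        b=best(tt,R,qq);o.append(-1 if b is None else round(float(b[2]),2)); qq=qq if b is None else b[0]
    print("G",sg,phig,a0,o,flush=True)
 for phi in(-90,-75,-60,-50):
  for a0 in(10,20,26):
    o=[];qq=q
    fl,s,Ed=lean(phi,th);F=Ed-.042*u(phi)
    for t,R in [tcp(F+[0,0,.03],phi,0,sg,a0),tcp(F,phi,0,sg,a0),tcp(fl,phi,th/2,sg,a0+th/2),tcp(fl,phi,th,sg,a0+th),tcp(np.r_[S,.112]-.035*u(phi)-.25*axis(phi,thp),phi,thp,sg,a0+thp)]:
        b=best(t,R,qq);o.append(-1 if b is None else round(float(b[2]),2)); qq=qq if b is None else b[0]
    print("P",sg,phi,a0,F[:2].round(2),o,flush=True)
E
python3 srch2.py
```

```text
G 0.095 -32 10 [0.13, -1, -1]
G 0.095 -32 20 [0.17, -1, -1]
G 0.095 -32 26 [0.2, -1, -1]
G 0.095 -62 10 [0.45, 0.33, 0.33]
G 0.095 -62 20 [0.52, 0.39, 0.4]
G 0.095 -62 26 [0.56, 0.43, 0.44]
G 0.095 -92 10 [0.46, 0.62, 0.61]
G 0.095 -92 20 [0.58, 0.69, 0.69]
G 0.095 -92 26 [0.66, 0.74, 0.73]
P 0.095 -90 10 [0.72 0.29] [0.17, 0.15, 0.61, 0.89, 1.02]
P 0.095 -90 20 [0.72 0.29] [0.25, 0.24, 0.68, 0.94, 1.04]
P 0.095 -90 26 [0.72 0.29] [0.3, 0.3, 0.72, 0.97, 1.06]
P 0.095 -75 10 [0.64 0.28] [0.24, 0.25, 0.59, 1.05, 1.06]
P 0.095 -75 20 [0.64 0.28] [0.37, 0.37, 0.73, 1.03, 1.05]
P 0.095 -75 26 [0.64 0.28] [0.44, 0.44, 0.82, 1.04, 1.04]
P 0.095 -60 10 [0.57 0.25] [0.14, 0.14, 0.42, 0.85, 1.1]
P 0.095 -60 20 [0.57 0.25] [0.24, 0.23, 0.59, 0.9, 1.05]
P 0.095 -60 26 [0.57 0.25] [0.3, 0.29, 0.71, 0.95, 1.02]
P 0.095 -50 10 [0.53 0.23] [-1, -1, 0.23, 0.72, 1.1]
P 0.095 -50 20 [0.53 0.23] [0.07, 0.06, 0.44, 0.81, 1.05]
P 0.095 -50 26 [0.53 0.23] [0.13, 0.11, 0.6, 0.88, 0.99]
G 0.115 -32 10 [0.13, -1, -1]
G 0.115 -32 20 [0.18, -1, -1]
G 0.115 -32 26 [0.22, -1, -1]
G 0.115 -62 10 [0.44, 0.33, 0.33]
[... 154 characters left out ...]
, 0.73, 0.73]
P 0.115 -90 10 [0.72 0.29] [0.18, 0.17, 0.63, 0.9, 1.03]
P 0.115 -90 20 [0.72 0.29] [0.25, 0.25, 0.69, 0.95, 1.05]
P 0.115 -90 26 [0.72 0.29] [0.3, 0.3, 0.73, 0.98, 1.06]
P 0.115 -75 10 [0.64 0.28] [0.24, 0.25, 0.58, 1.06, 1.05]
P 0.115 -75 20 [0.64 0.28] [0.36, 0.37, 0.73, 1.05, 1.04]
P 0.115 -75 26 [0.64 0.28] [0.44, 0.44, 0.82, 1.06, 1.02]
P 0.115 -60 10 [0.57 0.25] [0.14, 0.14, 0.42, 0.86, 1.08]
P 0.115 -60 20 [0.57 0.25] [0.24, 0.23, 0.6, 0.92, 1.02]
P 0.115 -60 26 [0.57 0.25] [0.31, 0.3, 0.72, 0.97, 0.99]
P 0.115 -50 10 [0.53 0.23] [0.0, -1, 0.24, 0.74, 1.09]
P 0.115 -50 20 [0.53 0.23] [0.08, 0.07, 0.47, 0.84, 1.02]
P 0.115 -50 26 [0.53 0.23] [0.14, 0.12, 0.63, 0.9, 0.97]
```

```bash
cat >> plan.py <<'E'
def rel(o,t,R):
    return np.r_[turn(o,R).round(1),(np.asarray(t)-o['position']).round(4)]
def grasp(phi,a0,sg,foot=np.r_[C0,0]): return tcp(foot,phi,0,sg,a0)
E
python3 - <<'E'
from plan import *
o=log()
t,R=grasp(-92,20,.1); y=R.as_matrix()[:,1]
print("grasp tcp",t)
for b in(.13,0): print(rel(o,t-b*y,R), ik(t-b*y,R,o['q']))
E
```

```text
grasp tcp [0.42338674 0.25643845 0.09360422]
[-15.1     -4.9    -61.9      0.2126  -0.0642  -0.1969] (array([ 0.87648172,  1.10492877,  0.94884657, -0.72652443,  2.09312257,
        0.89432147]), np.float64(1.3695356898399284e-09), np.float64(0.5568774274011723))
[-15.1     -4.9    -61.9      0.2084  -0.1863  -0.2414] (array([ 0.77246508,  1.05460001,  1.28091105, -0.73632268,  1.8266701 ,
        1.02898391]), np.float64(2.5281390945678016e-13), np.float64(0.6936773226726273))
```

jog_arm(
  increments=[
    [[-1.9,-0.6,-7.7,0.026,0,-0.01,-1],[-3.8,-1.2,-15.5,0.053,0,-0.02,-1],[-5.7,-1.8,-23.2,0.08,0,-0.03,-1],[-7.5,-2.4,-31,0.106,0,-0.05,-1],[-9.4,-3.1,-38.7,0.133,0,-0.07,-1],[-11.3,-3.7,-46.4,0.16,-0.01,-0.09,-1],[-13.2,-4.3,-54.2,0.186,-0.02,-0.11,-1],[-15.1,-4.9,-61.9,0.213,-0.03,-0.13,-1]],
  ],
)

```text
time: 2.6
position: [0.4308, 0.4125, 0.2063]
tool_rot: [0.693, -0.139, 0.699, -0.11]
ft_force: [0.7, 0.3, -0.5]
grip_width: 0.0871
```

Run:
```python
from plan import *
o=log();print(o['q'])
t,R=grasp(-92,20,.1); y=R.as_matrix()[:,1]
for b in(.13,0): print(rel(o,t-b*y,R))
cv2.imwrite("pics/s1.png",camera("scene")[:,:,::-1])
```

```text
[ 0.89687315  1.06806601  0.8251619  -0.77302648  2.22412258  0.78869361]
[-0.3     0.1     0.4    -0.0031 -0.034  -0.0683]
[-0.3     0.1     0.4    -0.0074 -0.156  -0.1127]
```

View pics/s1.png

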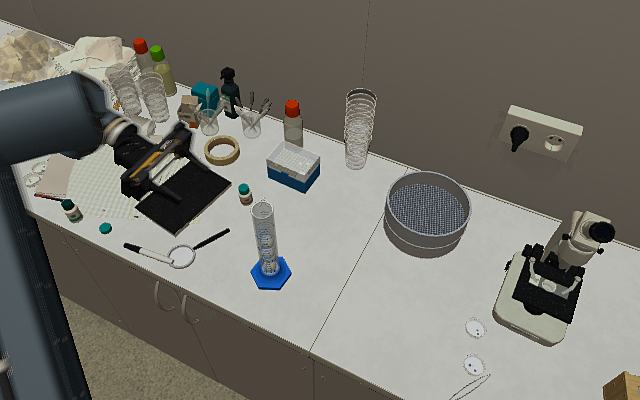

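The open gripper, around (170,165), is level behind the cylinder and faces it. The objects haven't moved. Next I approach and grip.

jog_arm(
  increments=[
    [[0,0,0.2,-0.002,-0.017,-0.034,-1],[-0.3,0.1,0.4,-0.003,-0.034,-0.068,-1],[-0.3,0.1,0.4,-0.004,-0.064,-0.079,-1],[-0.3,0.1,0.4,-0.005,-0.095,-0.09,-1],[-0.3,0.1,0.4,-0.006,-0.125,-0.101,-1],[-0.3,0.1,0.4,-0.0074,-0.145,-0.109,-1],[-0.3,0.1,0.4,-0.0074,-0.156,-0.113,-1],[-0.3,0.1,0.4,-0.0074,-0.156,-0.113,-1]],
  ],
)

```text
time: 3.45
position: [0.4324, 0.2499, 0.0856]
tool_rot: [0.694, -0.138, 0.699, -0.104]
ft_force: [-0.4, 0.3, -0.7]
grip_width: 0.0871
```

Run:
```python
from plan import *
o=log();t,R=grasp(-92,20,.1)
print(rel(o,t,R))
for n in("scene","top"): cv2.imwrite(f"pics/{n}2.png",camera(n)[:,:,::-1])
```

```text
[ 0.2    -0.1     0.8    -0.009   0.0066  0.008 ]
```

View pics/scene2.png

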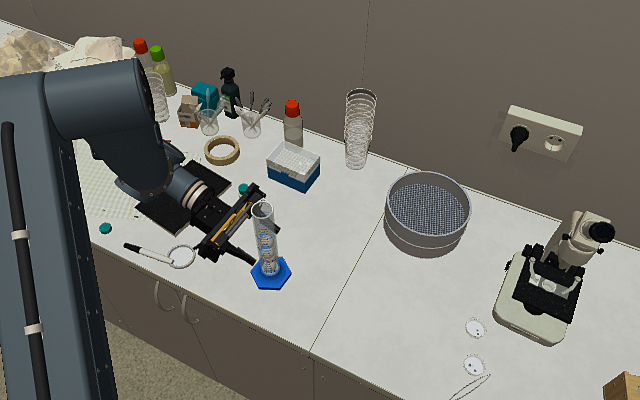

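View pics/top2.png

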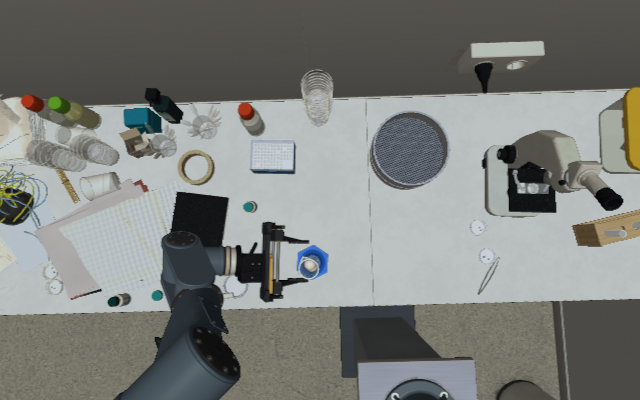

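The fingers straddle the tube (top view: fingertips at (300,241) and (300,283), tube at (310,264)). A small correction, then close.

jog_arm(
  increments=[
    [[0.2,-0.1,0.8,-0.009,0.0066,0.008,-1],[0.2,-0.1,0.8,-0.009,0.0066,0.008,-1],[0.2,-0.1,0.8,-0.009,0.0066,0.008,-1]],
  ],
)

```text
time: 3.85
position: [0.4235, 0.2599, 0.0941]
tool_rot: [0.693, -0.134, 0.699, -0.113]
ft_force: [0.1, 0.7, -0.9]
grip_width: 0.0869
```

Run:
```python
from plan import *
o=log();t,R=grasp(-92,20,.1)
print(rel(o,t,R))
```

```text
[-1.0e-01  2.0e-01 -3.0e-01 -1.0e-04 -3.5e-03 -5.0e-04]
```

jog_arm(
  increments=[
    [[0,0,0,0,0,0,0],[0,0,0,0,0,0,0.5],[0,0,0,0,0,0,1],[0,0,0,0,0,0,1],[0,0,0,0,0,0,1],[0,0,0,0,0,0,1]],
  ],
  squeeze=45,
)

```text
time: 4.45
position: [0.4235, 0.2598, 0.094]
tool_rot: [0.693, -0.134, 0.699, -0.113]
ft_force: [0.7, 0.1, 0.4]
grip_width: 0.0467
```

jog_arm(
  increments=[
    [[0,0,0,0,0,0,1],[0,0,0,0,0,0,1],[0,0,0,0,0,0,1]],
  ],
)

```text
time: 4.75
position: [0.4241, 0.2601, 0.0941]
tool_rot: [0.693, -0.134, 0.7, -0.114]
ft_force: [-0.1, 2.1, 1.1]
grip_width: 0.0227
```

jog_arm(
  increments=[
    [[0,0,0,0,0,0.01,1],[0,0,0,0,0,0.02,1],[0,0,0,0,0,0.03,1],[0,0,0,0,0,0.03,1],[0,0,0,0,0,0.03,1]],
  ],
)

```text
time: 5.25
position: [0.4244, 0.2603, 0.1252]
tool_rot: [0.692, -0.134, 0.7, -0.114]
ft_force: [1.3, 1.0, 0.9]
grip_width: 0.0006
```

Run:
```python
from plan import *
for n in("scene","top"): cv2.imwrite(f"pics/{n}3.png",camera(n)[:,:,::-1])
o=log();print(o['position'],o['ft_force'],o['grip_width'])
```

```text
[0.42406381 0.26008895 0.12447328] [1.61468273 0.76492538 0.92675427] 0.0007591825858197039
```

View pics/scene3.png

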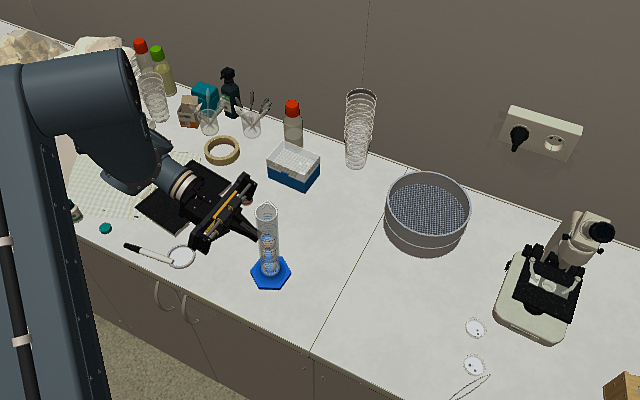

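Run:
```python
from h import *
for n,(x0,y0,x1,y1) in dict(top3=(225,205,345,305),top2=(225,205,345,305),scene2=(190,170,310,300)).items():
    im=cv2.imread(f"pics/{n}.png")[y0:y1,x0:x1];cv2.imwrite(f"pics/c_{n}.png",cv2.resize(im,None,fx=4.5,fy=4.5,interpolation=cv2.INTER_CUBIC))
```

```text
(no output)
```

View pics/c_top3.png

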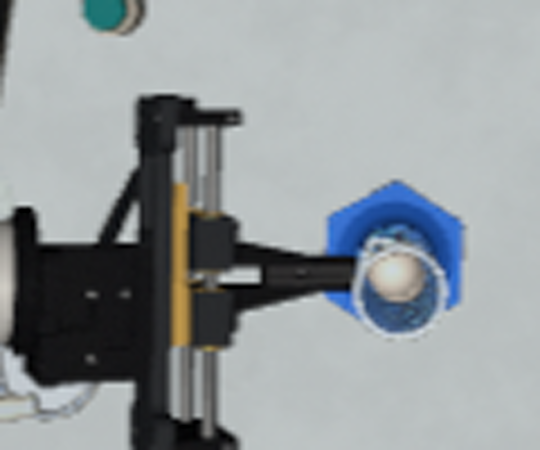

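View pics/c_top2.png

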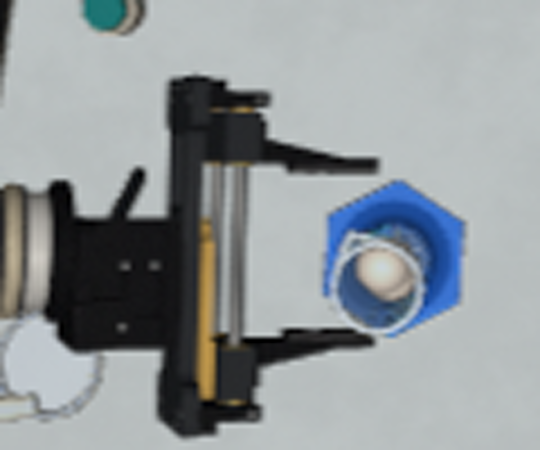

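View pics/c_scene2.png

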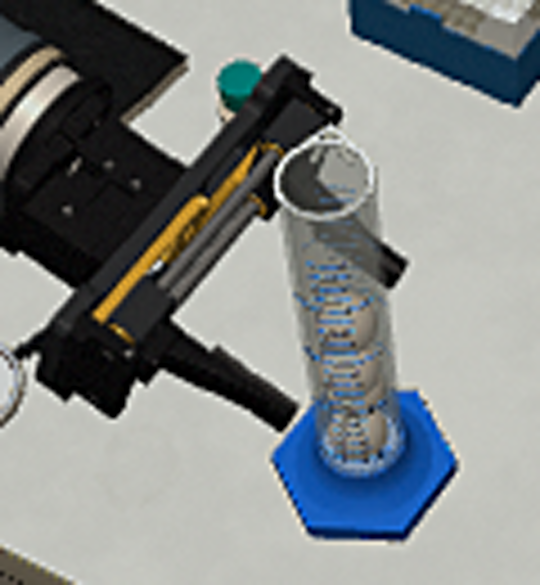

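Run:
```python
from h import *
print("tcp2 px",proj("top",[.4324,.2499,.0856]),proj("scene",[.4324,.2499,.0856]),"tcp3",proj("top",[.424,.260,.1245]),proj("scene",[.424,.260,.1245]))
print("axis z.09",proj("top",[.424,.274,.09]))
print("tips in 2:",ray("top",np.array([[378,165],[373,340]])/4.5+[225,205],.086), ray("scene",np.array([[400,272],[292,418]])/4.5+[190,170],.086))
print("tip3",ray("top",np.array([[355,272]])/4.5+[225,205],.1245))
# now: foot & mouth
v=np.array([[327,210],[397,182],[465,220],[460,305]])/4.5+[225,205]
print(ray("top",v,.012),"mouth",ray("top",np.array([[400,288]])/4.5+[225,205],.25))
```

```text
tcp2 px [[321.31249316 260.34331902]] [[279.83427039 256.2098875 ]] tcp3 [[317.16445032 264.74749436]] [[272.75249731 247.65334763]]
axis z.09 [[312.00720227 263.98468273]]
tips in 2: [[0.48121609 0.28052832 0.086     ]
 [0.38189141 0.28577344 0.086     ]] [[0.49139462 0.28627773 0.086     ]
 [0.39240051 0.28972295 0.086     ]]
tip3 [[0.42313978 0.29297244 0.1245    ]]
[[0.45392413 0.31586663 0.012     ]
 [0.46996513 0.27219524 0.012     ]
 [0.44556775 0.23084267 0.012     ]
 [0.39390549 0.23539829 0.012     ]] mouth [[0.42341262 0.26438307 0.25      ]]
```

Run:
```python
from h import *
def tri(a,b):
    Ps=[camera_info(n)['K']@np.c_[camera_info(n)['R'],camera_info(n)['t']] for n in("top","scene")]
    X=cv2.triangulatePoints(Ps[0],Ps[1],np.array(a,float).reshape(2,1),np.array(b,float).reshape(2,1));X=(X[:3]/X[3]).ravel()
    return X,proj("top",X)-a,proj("scene",X)-b
a=np.array([[378,165],[373,340]])/4.5+[225,205];b=np.array([[400,272],[292,418]])/4.5+[190,170]
for i in range(2): print(tri(a[i],b[i]))
o=get_obs();print(o['position'],Rn.from_quat(o['tool_rot']).as_matrix()[:,1], o['time'])
```

```text
(array([0.48145869, 0.27958457, 0.10296562]), array([[ 0.08420555, -0.05418716]]), array([[-0.06989164,  0.0022751 ]]))
(array([0.38429903, 0.28384302, 0.10229122]), array([[ 0.44738626, -0.28779374]]), array([[-3.87237144e-01,  3.66588138e-05]]))
[0.42406381 0.26008895 0.12447328] [-0.02550104 -0.9385166  -0.34429099] 5.35
```

Run:
```python
from h import *
for z in(.184,.22): print(z,proj("scene",[.1542,.6049,z]),proj("top",[.1542,.6049,z]))
im=cv2.imread("pics/scene0.png")[150:300,0:100];cv2.imwrite("pics/c0.png",cv2.resize(im,None,fx=4,fy=4,interpolation=cv2.INTER_CUBIC))
```

```text
0.184 [[ 46.7469001 266.5266326]] [[167.85664135 390.55456186]]
0.22 [[ 38.57543717 256.63435441]] [[161.11782615 397.04791241]]
```

View pics/c0.png

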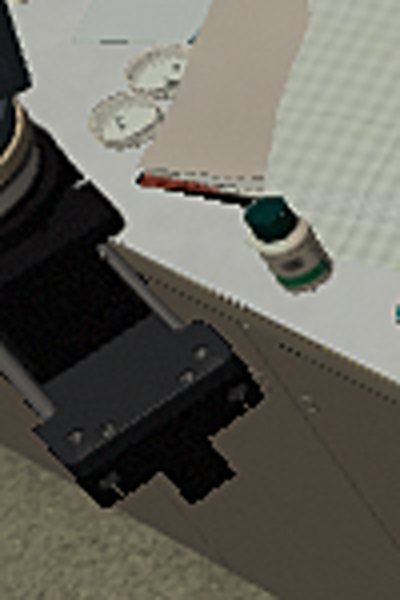

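Run:
```python
from h import *
z=np.array([.248,.969,0])
for h in(.184,.22):
  for s in(-.05,.05): print(h,s,(proj("scene",np.array([.1542,.6049,h])+s*z)-[0,150])*4)
```

```text
0.184 -0.05 [[241.78307319 526.68182557]]
0.184 0.05 [[134.52712734 408.11253053]]
0.22 -0.05 [[210.04924103 488.08631857]]
0.22 0.05 [[101.0003756  367.68919339]]
```

The pictures from two separate moments, triangulated close up and checked against the start pose, agree: the real fingertips are about 36 mm short of the reported TCP along the tool. That is why the fingers pinched in front of the tube and slid off. I'll back off, open, and include this offset.

jog_arm(
  increments=[
    [[0,0,0,0.001,0.03,0.01,1],[0,0,0,0.002,0.07,0.025,0],[0,0,0,0.003,0.09,0.032,-1],[0,0,0,0.003,0.09,0.032,-1],[0,0,0,0.003,0.09,0.032,-1],[0,0,0,0.003,0.09,0.032,-1],[0,0,0,0.003,0.09,0.032,-1],[0,0,0,0.003,0.09,0.032,-1]],
  ],
)

```text
time: 6.15
position: [0.427, 0.3491, 0.1563]
tool_rot: [0.693, -0.133, 0.7, -0.113]
ft_force: [-0.2, -1.3, -0.2]
grip_width: 0.0483
```

```bash
sed -i 's/GP=grip_point_offset/GP=grip_point_offset+.036/' plan.py; sed -i 's/^th=62;thp=104/th=62;thp=104\nsrch=1/' srch2.py
python3 - <<'E'
from plan import *
for n in("scene","top"): cv2.imwrite(f"pics/{n}4.png",camera(n)[:,:,::-1])
o=log();print(o['position'],o['grip_width'])
im=cv2.imread("pics/top4.png")[235:290,285:345];a=cv2.resize(im,None,fx=8,fy=8,interpolation=cv2.INTER_CUBIC)
im=cv2.imread("pics/scene4.png")[190:300,235:310];b=cv2.resize(im,None,fx=4,fy=4,interpolation=cv2.INTER_CUBIC)
cv2.imwrite("pics/cyl4.png",np.hstack([a,b]))
E
python3 srch2.py
```

```text
[0.42709194 0.34949872 0.15642596] 0.05655163155055744
G 0.095 -32 10 [0.06, -1, -1]
G 0.095 -32 20 [0.09, -1, -1]
G 0.095 -32 26 [0.12, -1, -1]
G 0.095 -62 10 [0.42, 0.28, 0.28]
G 0.095 -62 20 [0.49, 0.34, 0.35]
G 0.095 -62 26 [0.53, 0.38, 0.39]
G 0.095 -92 10 [0.53, 0.61, 0.6]
G 0.095 -92 20 [0.66, 0.68, 0.67]
G 0.095 -92 26 [0.74, 0.72, 0.71]
P 0.095 -90 10 [0.72 0.29] [0.23, 0.23, 0.67, 0.91, 1.04]
P 0.095 -90 20 [0.72 0.29] [0.36, 0.35, 0.73, 0.96, 1.06]
P 0.095 -90 26 [0.72 0.29] [0.4, 0.4, 0.77, 0.99, 1.07]
P 0.095 -75 10 [0.64 0.28] [0.23, 0.23, 0.56, 0.99, 1.09]
P 0.095 -75 20 [0.64 0.28] [0.35, 0.35, 0.71, 0.97, 1.08]
P 0.095 -75 26 [0.64 0.28] [0.42, 0.42, 0.8, 0.98, 1.07]
P 0.095 -60 10 [0.57 0.25] [0.1, 0.09, 0.37, 0.79, 1.08]
P 0.095 -60 20 [0.57 0.25] [0.19, 0.19, 0.55, 0.83, 1.09]
P 0.095 -60 26 [0.57 0.25] [0.26, 0.25, 0.67, 0.88, 1.07]
P 0.095 -50 10 [0.53 0.23] [-1, -1, 0.16, 0.65, 1.05]
P 0.095 -50 20 [0.53 0.23] [0.01, -1, 0.38, 0.74, 1.11]
P 0.095 -50 26 [0.53 0.23] [0.07, 0.04, 0.55, 0.82, 1.07]
G 0.115 -32 10 [0.06, -1, -1]
G 0.115 -32 20 [0.1, -1, -1]
G 0.115
[... 205 characters left out ...]
 [0.72, 0.72, 0.71]
P 0.115 -90 10 [0.72 0.29] [0.22, 0.23, 0.66, 0.93, 1.04]
P 0.115 -90 20 [0.72 0.29] [0.37, 0.36, 0.74, 0.97, 1.06]
P 0.115 -90 26 [0.72 0.29] [0.4, 0.4, 0.78, 1.0, 1.07]
P 0.115 -75 10 [0.64 0.28] [0.22, 0.23, 0.56, 1.0, 1.08]
P 0.115 -75 20 [0.64 0.28] [0.35, 0.35, 0.71, 0.98, 1.07]
P 0.115 -75 26 [0.64 0.28] [0.42, 0.42, 0.8, 0.99, 1.05]
P 0.115 -60 10 [0.57 0.25] [0.1, 0.1, 0.38, 0.8, 1.1]
P 0.115 -60 20 [0.57 0.25] [0.2, 0.19, 0.56, 0.85, 1.07]
P 0.115 -60 26 [0.57 0.25] [0.26, 0.25, 0.69, 0.9, 1.04]
P 0.115 -50 10 [0.53 0.23] [-1, -1, 0.18, 0.67, 1.08]
P 0.115 -50 20 [0.53 0.23] [0.02, 0.01, 0.41, 0.77, 1.07]
P 0.115 -50 26 [0.53 0.23] [0.08, 0.06, 0.57, 0.85, 1.03]
```

View pics/cyl4.png

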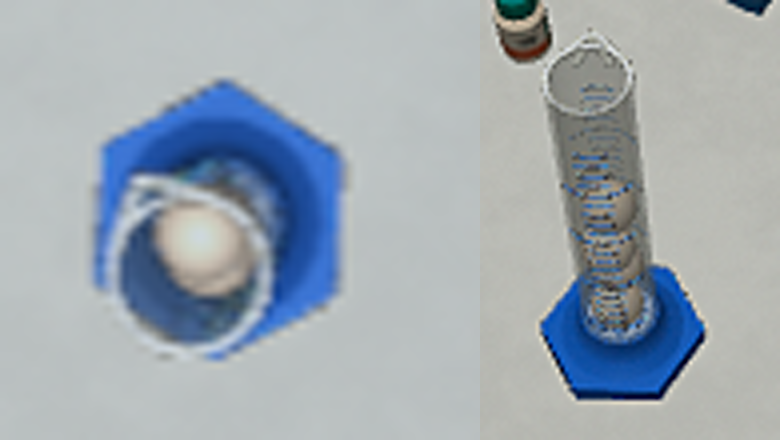

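Run:
```python
from plan import *
o=log()
t,R=grasp(-92,25,.1); y=R.as_matrix()[:,1]
print("grasp tcp",t)
for b in(.11,0): print(rel(o,t-b*y,R), ik(t-b*y,R,o['q'])[1:])
```

```text
grasp tcp [0.42226986 0.22445516 0.07688278]
[ 4.90e+00  1.00e-01 -3.00e-01 -1.30e-03 -2.54e-02 -3.31e-02] (np.float64(9.178648529487076e-16), np.float64(0.739732071873175))
[ 4.90e+00  1.00e-01 -3.00e-01 -4.80e-03 -1.25e-01 -7.95e-02] (np.float64(2.416701478948527e-09), np.float64(0.7103037377582962))
```

jog_arm(
  increments=[
    [[2.5,0,-0.2,-0.001,-0.012,-0.016,-1],[4.9,0.1,-0.3,-0.001,-0.025,-0.033,-1],[4.9,0.1,-0.3,-0.001,-0.025,-0.033,-1],[4.9,0.1,-0.3,-0.001,-0.025,-0.033,-1],[4.9,0.1,-0.3,-0.001,-0.025,-0.033,-1],[4.9,0.1,-0.3,-0.001,-0.025,-0.033,-1]],
  ],
)

```text
time: 6.85
position: [0.4263, 0.3253, 0.1236]
tool_rot: [0.687, -0.165, 0.693, -0.141]
ft_force: [0.0, -0.4, -0.8]
grip_width: 0.0868
```

Run:
```python
from plan import *
o=log();print(o['grip_width'])
t,R=grasp(-92,25,.1); y=R.as_matrix()[:,1]
print(rel(o,t,R))
```

```text
0.08675648820227427
[-0.      0.1    -0.     -0.004  -0.1008 -0.0468]
```

jog_arm(
  increments=[
    [[0,0,0,-0.001,-0.025,-0.012,-1],[0,0,0,-0.002,-0.05,-0.023,-1],[0,0,0,-0.003,-0.075,-0.035,-1],[0,0,0,-0.004,-0.095,-0.044,-1],[0,0.1,0,-0.004,-0.101,-0.047,-1],[0,0.1,0,-0.004,-0.101,-0.047,-1],[0,0.1,0,-0.004,-0.101,-0.047,-1]],
  ],
)

```text
time: 7.55
position: [0.423, 0.2255, 0.0768]
tool_rot: [0.687, -0.165, 0.693, -0.142]
ft_force: [1.2, 0.3, 0.5]
grip_width: 0.0868
```

jog_arm(
  increments=[
    [[0,0,0,0,0,0,0],[0,0,0,0,0,0,0],[0,0,0,0,0,0,0.5],[0,0,0,0,0,0,1],[0,0,0,0,0,0,1],[0,0,0,0,0,0,1],[0,0,0,0,0,0,1],[0,0,0,0,0,0,1]],
  ],
  squeeze=45,
)

```text
time: 8.35
position: [0.4228, 0.2254, 0.0768]
tool_rot: [0.687, -0.165, 0.693, -0.142]
ft_force: [-1.2, 1.2, 0.6]
grip_width: 0.0429
```

Run:
```python
from plan import *
for n in("scene","top"): cv2.imwrite(f"pics/{n}5.png",camera(n)[:,:,::-1])
o=log();print(o['grip_width'],o['position'],o['ft_force'])
t,R=grasp(-92,25,.1)
print(rel(o,t,R))
im=cv2.imread("pics/top5.png")[205:305,225:345];a=cv2.resize(im,None,fx=4,fy=4,interpolation=cv2.INTER_CUBIC)
im=cv2.imread("pics/scene5.png")[170:300,220:310];b=cv2.resize(im,(277,400),interpolation=cv2.INTER_CUBIC)
cv2.imwrite("pics/c5.png",np.hstack([a,b]))
```

```text
0.04320293227096904 [0.42282392 0.22546018 0.07683232] [-0.67554461 -0.4238367   0.52032732]
[-0.1     0.1    -0.     -0.0006 -0.001   0.0001]
```

View pics/c5.png

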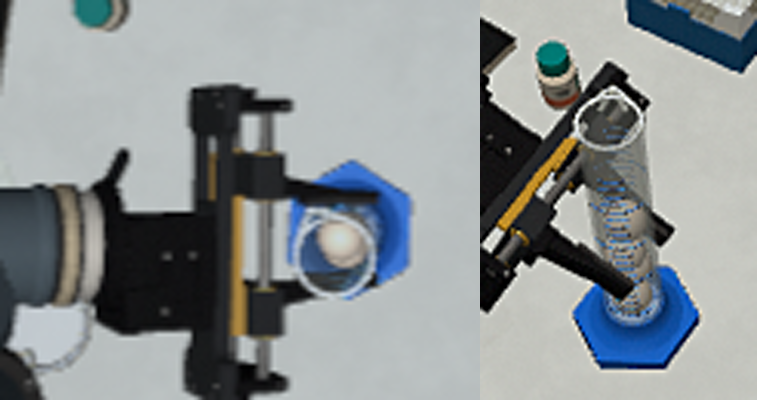

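```bash
cat >> plan.py <<'E'
PHI=-58;TH=62;SG=.1;A0=25
FL,SC,ED=lean(PHI,TH);F=ED-.042*u(PHI)
def rows(o,seq,q=None):
    q=o['q'] if q is None else q
    for t,R in seq:
        r=ik(t,R,q); dq=np.abs(r[0]-q);q=r[0]
        print(rel(o,t,R).tolist(),"err%.0e marg%.2f dq%.2f"%(r[1],r[2],dq.max()))
E
python3 - <<'E'
from plan import *
o=get_obs();print(F,FL,SC,ED)
seq=[]
for f in np.linspace(0,1,9):
    ft=(1-f)*np.r_[C0,0]+f*F+[0,0,.03]
    seq.append(tcp(ft,-92+34*f,0,SG,A0))
rows(o,seq)
E
```

```text
[0.56516328 0.24978971 0.        ] [0.57697105 0.23089333 0.0370838 ] 0.1753909175120246 [0.58741989 0.21417169 0.        ]
[-0.1, 0.1, -0.0, -0.0006, -0.001, 0.0301] err6e-11 marg0.71 dq0.05
[-0.1, 0.0, 4.2, 0.0208, -0.004, 0.0301] err2e-09 marg0.65 dq0.06
[-0.1, 0.0, 8.5, 0.0421, -0.0068, 0.0301] err4e-09 marg0.59 dq0.06
[-0.1, 0.0, 12.7, 0.0634, -0.0092, 0.0301] err1e-08 marg0.53 dq0.06
[-0.1, 0.0, 17.0, 0.0846, -0.0115, 0.0301] err5e-15 marg0.47 dq0.06
[-0.1, 0.0, 21.2, 0.1057, -0.0134, 0.0301] err6e-14 marg0.41 dq0.06
[-0.1, 0.0, 25.5, 0.1268, -0.0151, 0.0301] err1e-12 marg0.35 dq0.06
[-0.1, 0.0, 29.7, 0.1478, -0.0165, 0.0301] err2e-11 marg0.29 dq0.07
[-0.1, 0.0, 34.0, 0.1686, -0.0177, 0.0301] err1e-09 marg0.22 dq0.07
```

jog_arm(
  increments=[
    [[0,0,0,0,0,0.005,1],[0,0,0,0,0,0.015,1],[0,0,0,0,0,0.025,1],[0,0,0,0,0,0.03,1],[0,0,0,0,0,0.03,1]],
  ],
  squeeze=55,
)

```text
time: 8.95
position: [0.4233, 0.2259, 0.1077]
tool_rot: [0.686, -0.166, 0.693, -0.143]
ft_force: [0.7, 0.5, -4.7]
grip_width: 0.0426
```

Run:
```python
from plan import *
for n in("scene","top"): cv2.imwrite(f"pics/{n}6.png",camera(n)[:,:,::-1])
o=log();print(o['grip_width'],o['position'],o['ft_force'])
seq=[]
for f in np.linspace(0,1,9):
    ft=(1-f)*np.r_[C0,0]+f*F+[0,0,.03]
    seq.append(tcp(ft,-92+34*f,0,SG,A0))
rows(o,seq)
```

```text
0.042639735388981456 [0.42286051 0.22559562 0.10684161] [ 1.20811959  0.03468916 -5.7050158 ]
[-0.2, 0.1, -0.0, -0.0006, -0.0011, 0.0] err2e-10 marg0.71 dq0.00
[-0.2, 0.1, 4.2, 0.0207, -0.0042, 0.0] err2e-09 marg0.65 dq0.06
[-0.2, 0.1, 8.5, 0.042, -0.0069, 0.0] err4e-09 marg0.59 dq0.06
[-0.2, 0.1, 12.7, 0.0633, -0.0094, 0.0] err1e-08 marg0.53 dq0.06
[-0.2, 0.0, 17.0, 0.0846, -0.0116, 0.0] err5e-15 marg0.47 dq0.06
[-0.2, 0.0, 21.2, 0.1057, -0.0135, 0.0] err6e-14 marg0.41 dq0.06
[-0.2, 0.0, 25.5, 0.1268, -0.0152, 0.0] err1e-12 marg0.35 dq0.06
[-0.2, 0.0, 29.7, 0.1477, -0.0167, 0.0] err2e-11 marg0.29 dq0.07
[-0.2, 0.0, 34.0, 0.1686, -0.0178, 0.0] err1e-09 marg0.22 dq0.07
```

View pics/scene6.png

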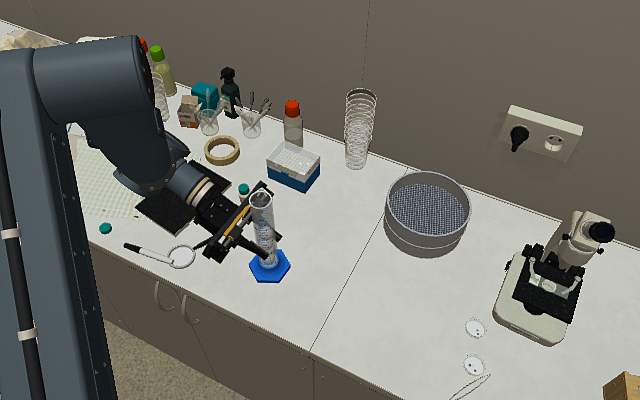

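The cylinder is lifted (weight about 5 N, foot at (270,265)) and upright in the grip. Carrying it next.

jog_arm(
  increments=[
    [[0,0,4.2,0.0207,-0.004,0.0,1],[0,0,8.5,0.042,-0.007,0,1],[0,0,12.7,0.063,-0.0095,0,1],[0,0,17,0.0845,-0.0115,0,1],[0,0,21.2,0.1057,-0.0135,0,1],[0,0,25.5,0.127,-0.015,0,1],[0,0,29.7,0.148,-0.0165,0,1],[0,0,34,0.1686,-0.0178,0,1]],
  ],
)

```text
time: 9.85
position: [0.5916, 0.2077, 0.106]
tool_rot: [0.706, 0.043, 0.62, -0.339]
ft_force: [-0.2, 0.4, -4.9]
grip_width: 0.0425
```

jog_arm(
  increments=[
    [[0,0,0,0,0,0,1],[0,0,0,0,0,0,1]],
  ],
)

```text
time: 10.05
position: [0.5905, 0.2069, 0.1053]
tool_rot: [0.707, 0.042, 0.62, -0.338]
ft_force: [-0.5, -0.7, -5.5]
grip_width: 0.0425
```

Run:
```python
from plan import *
for n in("scene","top"): cv2.imwrite(f"pics/{n}7.png",camera(n)[:,:,::-1])
o=log();print(o['grip_width'],o['position'],o['ft_force'],o['q'])
rows(o,[tcp(F+[0,0,h],PHI,0,SG,A0) for h in(.03,.015,.002,0)])
a=cv2.imread("pics/scene7.png")[130:300,200:480];b=cv2.imread("pics/top7.png")[100:290,220:460]
cv2.imwrite("pics/c7.png",np.hstack([cv2.resize(a,(400,400*170//280+0)),cv2.resize(b,(400*243//317,242))]) )
cv2.imwrite("pics/c7.png",np.vstack([cv2.resize(a,(560,340)),cv2.resize(b,(560,443))])[:600] if 0 else cv2.resize(b,None,fx=2.4,fy=2.4))
cv2.imwrite("pics/c7s.png",cv2.resize(a,None,fx=2.4,fy=2.4))
```

```text
0.042519290270796914 [0.59094231 0.2077962  0.10555892] [ 0.47393027  0.44251804 -4.38986959] [ 0.65939679  0.92388654  1.54219503 -1.21351215  1.29090755  0.86514834]
[-0.1, -0.2, -0.1, 0.0005, -0.0, 0.0013] err5e-10 marg0.22 dq0.00
[-0.1, -0.2, -0.1, 0.0005, -0.0, -0.0137] err7e-13 marg0.21 dq0.02
[-0.1, -0.2, -0.1, 0.0005, -0.0, -0.0267] err3e-13 marg0.20 dq0.02
[-0.1, -0.2, -0.1, 0.0005, -0.0, -0.0287] err2e-10 marg0.20 dq0.00
```

View pics/c7.png

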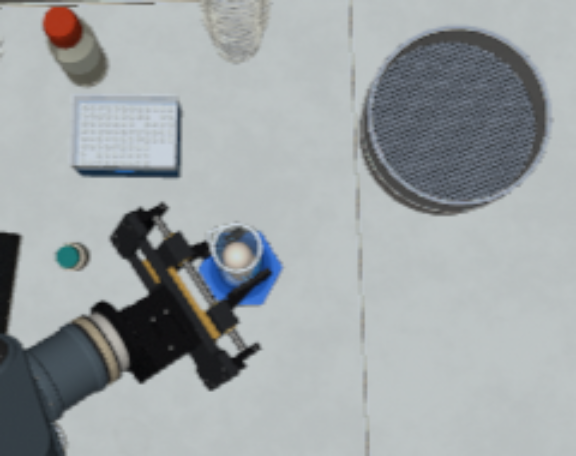

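View pics/c7s.png

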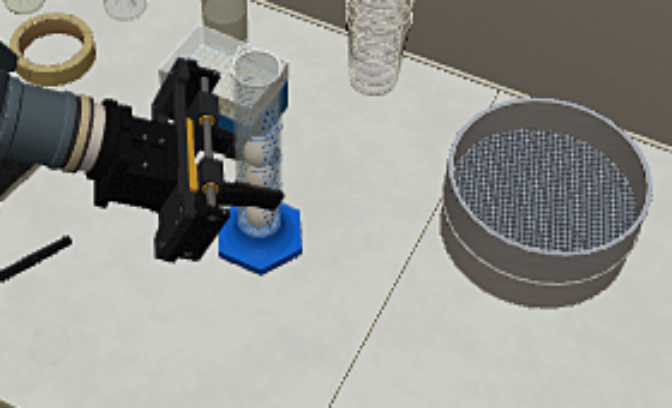

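jog_arm(
  increments=[
    [[0,0,0,0,0,-0.007,1],[0,0,0,0,0,-0.014,1],[0,0,0,0,0,-0.021,1],[0,0,0,0,0,-0.0265,1],[0,0,0,0,0,-0.0285,1],[0,0,0,0,0,-0.0285,1]],
  ],
)

```text
time: 10.75
position: [0.5908, 0.2077, 0.077]
tool_rot: [0.706, 0.043, 0.62, -0.339]
ft_force: [-0.5, -0.2, -3.9]
grip_width: 0.0427
```

```bash
cat >> plan.py <<'E'
def tip(th,lift=.002,sg=SG,a0=A0):
    t=np.radians(th);return tcp(ED-.042*(np.cos(t)*u(PHI)-np.sin(t)*Z)+[0,0,lift],PHI,th,sg,a0+th)
E
python3 - <<'E'
from plan import *
o=log();print(o['ft_force'])
rows(o,[tip(x) for x in np.linspace(0,62,25)])
E
```

```text
[-0.45654205 -0.22796074 -3.85150782]
[-0.1, -0.2, -0.1, 0.0007, -0.0, 0.0019] err8e-10 marg0.20 dq0.00
[2.1, 1.2, -0.1, 0.0025, -0.0029, 0.0015] err9e-12 marg0.23 dq0.04
[4.3, 2.6, -0.1, 0.0043, -0.0058, 0.0009] err1e-11 marg0.25 dq0.04
[6.5, 3.9, -0.1, 0.0061, -0.0087, 0.0001] err1e-11 marg0.28 dq0.04
[8.7, 5.3, -0.1, 0.0079, -0.0116, -0.0007] err1e-11 marg0.30 dq0.04
[10.9, 6.7, -0.1, 0.0097, -0.0144, -0.0018] err1e-11 marg0.33 dq0.04
[13.1, 8.1, -0.1, 0.0114, -0.0172, -0.0029] err2e-11 marg0.36 dq0.04
[15.2, 9.4, -0.1, 0.0131, -0.0199, -0.0043] err2e-11 marg0.40 dq0.04
[17.4, 10.8, -0.1, 0.0148, -0.0226, -0.0057] err2e-11 marg0.44 dq0.05
[19.6, 12.2, -0.1, 0.0164, -0.0252, -0.0074] err2e-11 marg0.48 dq0.05
[21.8, 13.5, -0.1, 0.018, -0.0278, -0.0091] err1e-11 marg0.52 dq0.05
[24.0, 14.9, -0.1, 0.0196, -0.0303, -0.011] err3e-12 marg0.57 dq0.06
[26.2, 16.3, -0.1, 0.0211, -0.0327, -0.013] err8e-12 marg0.63 dq0.06
[28.4, 17.7, -0.2, 0.0225, -0.035, -0.0151] err2e-11 marg0.68 dq0.06
[30.6, 19.0, -0.2, 0.0239, -0.0372, -0.0174] err4e-11 marg0.74 dq0.07
[32.8, 20.4, -0.2, 0.0253, -0.0394, -0.0198] err8e-11 marg0.80 dq0.07
[34.9, 21.8, -0.2, 0.0266, -0.0415, -0.0223] err1e-10 marg0.81 dq0.07
[37.1, 23.1, -0.2, 0.0278, -0.0434, -0.0249] err2e-10 marg0.80 dq0.07
[39.3, 24.5, -0.2, 0.029, -0.0453, -0.0276] err2e-10 marg0.80 dq0.07
[41.5, 25.9, -0.2, 0.0301, -0.0471, -0.0304] err2e-10 marg0.80 dq0.07
[43.7, 27.3, -0.2, 0.0311, -0.0487, -0.0333] err2e-10 marg0.81 dq0.07
[45.9, 28.6, -0.2, 0.0321, -0.0502, -0.0362] err2e-10 marg0.82 dq0.07
[48.1, 30.0, -0.2, 0.033, -0.0517, -0.0393] err2e-10 marg0.83 dq0.07
[50.3, 31.4, -0.2, 0.0338, -0.053, -0.0424] err2e-10 marg0.85 dq0.06
[52.5, 32.7, -0.2, 0.0345, -0.0542, -0.0456] err2e-10 marg0.87 dq0.06
```

jog_arm(
  increments=[
    [[2.1,1.2,0,0.0025,-0.003,0.0015,1],[4.3,2.6,0,0.0043,-0.006,0.001,1],[6.5,3.9,0,0.006,-0.0087,0.0001,1],[8.7,5.3,0,0.008,-0.0116,-0.0007,1],[10.9,6.7,0,0.0097,-0.0144,-0.0018,1],[13.1,8.1,0,0.0114,-0.0172,-0.003,1],[15.2,9.4,-0.1,0.013,-0.02,-0.0043,1],[17.4,10.8,-0.1,0.015,-0.0226,-0.0057,1]],
  ],
)

```text
time: 11.55
position: [0.6054, 0.1847, 0.0714]
tool_rot: [0.702, -0.084, 0.55, -0.444]
ft_force: [0.0, -0.3, -5.5]
grip_width: 0.0429
```

Run:
```python
from plan import *
o=log();print(o['ft_force'],o['moment'])
rows(o,[tip(x) for x in np.linspace(0,62,25)[8:19]])
```

```text
[ 0.03837    -0.29424056 -5.49550345] [0.74279241 0.49314283 0.00437963]
[-0.0, -0.1, -0.0, 0.0001, 0.0005, -0.0002] err5e-12 marg0.44 dq0.00
[2.2, 1.3, -0.0, 0.0018, -0.0021, -0.0018] err2e-11 marg0.48 dq0.05
[4.4, 2.7, -0.0, 0.0034, -0.0047, -0.0035] err1e-11 marg0.52 dq0.05
[6.5, 4.0, -0.0, 0.0049, -0.0072, -0.0054] err3e-12 marg0.57 dq0.06
[8.7, 5.4, -0.0, 0.0064, -0.0096, -0.0074] err8e-12 marg0.63 dq0.06
[10.9, 6.8, -0.0, 0.0079, -0.0119, -0.0096] err2e-11 marg0.68 dq0.06
[13.1, 8.1, -0.0, 0.0093, -0.0141, -0.0118] err4e-11 marg0.74 dq0.07
[15.3, 9.5, -0.0, 0.0106, -0.0163, -0.0142] err8e-11 marg0.80 dq0.07
[17.5, 10.9, -0.0, 0.0119, -0.0184, -0.0167] err1e-10 marg0.81 dq0.07
[19.7, 12.2, -0.0, 0.0131, -0.0203, -0.0193] err2e-10 marg0.80 dq0.07
[21.9, 13.6, -0.0, 0.0143, -0.0222, -0.022] err2e-10 marg0.80 dq0.07
```

jog_arm(
  increments=[
    [[2.2,1.3,0,0.0018,-0.002,-0.0018,1],[4.4,2.7,0,0.0034,-0.0047,-0.0035,1],[6.5,4.0,0,0.005,-0.0072,-0.0054,1],[8.7,5.4,0,0.0064,-0.0096,-0.0074,1],[10.9,6.8,0,0.008,-0.012,-0.0096,1],[13.1,8.1,0,0.0093,-0.0141,-0.0118,1],[15.3,9.5,0,0.0106,-0.0163,-0.0142,1],[17.5,10.9,0,0.012,-0.0184,-0.0167,1]],
  ],
)

```text
time: 12.35
position: [0.6164, 0.1652, 0.0548]
tool_rot: [0.677, -0.209, 0.461, -0.534]
ft_force: [0.7, 0.7, -5.1]
grip_width: 0.0429
```

Run:
```python
from plan import *
for n in("scene","top"): cv2.imwrite(f"pics/{n}8.png",camera(n)[:,:,::-1])
o=log();print(o['ft_force'],o['moment'])
rows(o,[tip(x) for x in np.linspace(0,62,25)[16:]])
a=cv2.imread("pics/scene8.png")[130:300,200:480];b=cv2.imread("pics/top8.png")[100:290,220:460]
cv2.imwrite("pics/c8.png",np.hstack([cv2.resize(a,(440,340)),cv2.resize(b,(360,340))]))
```

```text
[-0.07338197  0.09682774 -4.45844998] [0.32074928 0.22173206 0.02961305]
[0.1, -0.0, 0.1, -0.0005, 0.0024, -0.0007] err9e-10 marg0.81 dq0.00
[2.3, 1.3, 0.1, 0.0008, 0.0004, -0.0033] err2e-10 marg0.80 dq0.07
[4.5, 2.7, 0.1, 0.0019, -0.0015, -0.006] err2e-10 marg0.80 dq0.07
[6.7, 4.1, 0.1, 0.003, -0.0032, -0.0088] err2e-10 marg0.80 dq0.07
[8.9, 5.4, 0.1, 0.0041, -0.0049, -0.0116] err2e-10 marg0.81 dq0.07
[11.1, 6.8, 0.1, 0.005, -0.0064, -0.0146] err2e-10 marg0.82 dq0.07
[13.3, 8.2, 0.1, 0.0059, -0.0079, -0.0177] err2e-10 marg0.83 dq0.07
[15.4, 9.5, 0.1, 0.0067, -0.0092, -0.0208] err2e-10 marg0.85 dq0.06
[17.6, 10.9, 0.1, 0.0075, -0.0103, -0.024] err2e-10 marg0.87 dq0.06
```

View pics/c8.png

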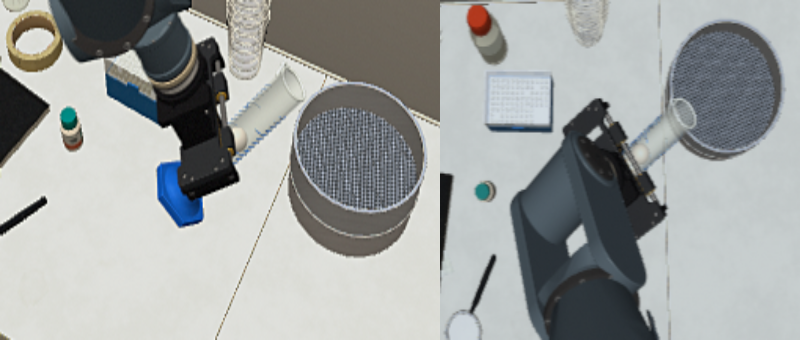

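jog_arm(
  increments=[
    [[2.3,1.3,0.1,0.0005,0,-0.0033,1],[4.5,2.7,0.1,0.0019,-0.0015,-0.006,1],[6.7,4.1,0.1,0.003,-0.0032,-0.0088,1],[8.9,5.4,0.1,0.004,-0.005,-0.0116,1],[11.1,6.8,0.1,0.005,-0.0064,-0.0146,1],[13.3,8.2,0.1,0.006,-0.0079,-0.0177,1],[14.2,8.8,0.1,0.0063,-0.0085,-0.019,1],[14.2,8.8,0.1,0.0063,-0.0085,-0.019,1]],
  ],
)

```text
time: 13.25
position: [0.6237, 0.1545, 0.0361]
tool_rot: [0.639, -0.305, 0.38, -0.595]
ft_force: [0.5, -0.4, -4.6]
grip_width: 0.0426
```

Run:
```python
from plan import *
for n in("scene","top"): cv2.imwrite(f"pics/{n}9.png",camera(n)[:,:,::-1])
o=log();print(o['ft_force'],o['moment'])
rows(o,[tip(x) for x in (58,60,62)]+[tip(62,0)])
a=cv2.imread("pics/scene9.png")[130:300,200:480];b=cv2.imread("pics/top9.png")[100:290,220:460]
cv2.imwrite("pics/c9.png",np.hstack([cv2.resize(a,(440,340)),cv2.resize(b,(360,340))]))
```

```text
[-0.12615343 -0.16655235 -5.06560312] [ 0.01672867  0.04001496 -0.01166181]
[0.1, -0.1, -0.0, 0.0008, -0.0001, 0.0001] err1e-10 marg0.84 dq0.00
[1.8, 1.0, -0.0, 0.0014, -0.0011, -0.0023] err2e-11 marg0.85 dq0.05
[3.5, 2.0, -0.0, 0.002, -0.002, -0.0048] err2e-11 marg0.87 dq0.05
[3.5, 2.0, -0.0, 0.002, -0.002, -0.0068] err1e-10 marg0.86 dq0.00
```

View pics/c9.png

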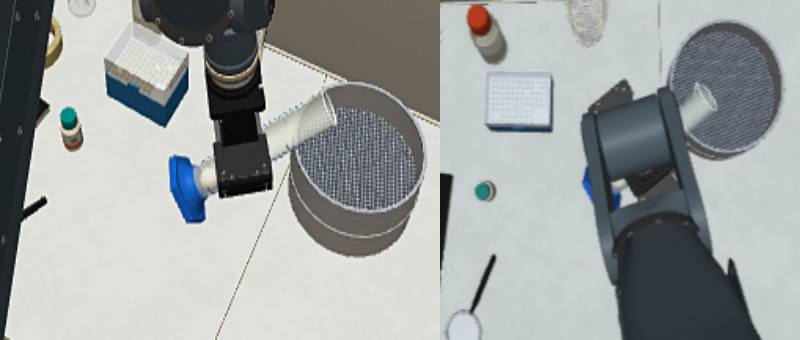

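jog_arm(
  increments=[
    [[0.9,0.5,0,0.001,-0.0005,-0.001,1],[1.8,1.0,0,0.0014,-0.001,-0.0023,1],[2.6,1.5,0,0.0017,-0.0015,-0.0036,1],[3.5,2.0,0,0.002,-0.002,-0.0048,1],[3.5,2.0,0,0.002,-0.002,-0.0058,1],[3.5,2.0,0,0.002,-0.002,-0.0058,1]],
  ],
)

```text
time: 13.95
position: [0.6252, 0.1532, 0.0301]
tool_rot: [0.627, -0.327, 0.359, -0.609]
ft_force: [0.8, 0.1, -5.2]
grip_width: 0.0428
```

Run:
```python
from plan import *
for n in("scene","top"): cv2.imwrite(f"pics/{n}10.png",camera(n)[:,:,::-1])
o=log();print(o['ft_force'],o['moment'])
rows(o,[tip(62,0)])
a=cv2.imread("pics/scene10.png")[160:290,250:480];
cv2.imwrite("pics/c10.png",cv2.resize(a,None,fx=3.4,fy=3.4,interpolation=cv2.INTER_CUBIC))
```

```text
[ 0.14210592 -0.82338056 -5.37456203] [-0.10724697 -0.0362199   0.00526421]
[0.0, 0.0, -0.0, 0.0002, 0.0001, -0.0009] err1e-11 marg0.86 dq0.00
```

View pics/c10.png

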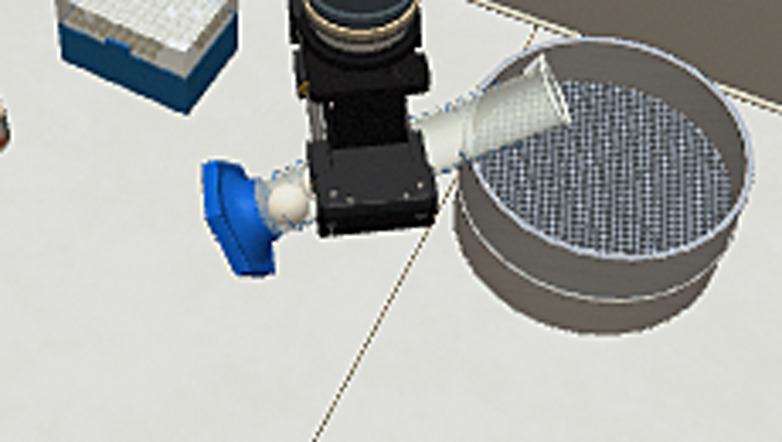

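Run:
```python
from plan import *
for s in(.25,0): print((proj("scene",FL+s*axis(PHI,TH))-[250,160])*3.4, FL+s*axis(PHI,TH))
```

```text
[[557.16003292  96.173802  ]] [0.69394378 0.04369783 0.15445169]
[[228.73876443 220.68445565]] [0.57697105 0.23089333 0.0370838 ]
```

jog_arm(
  increments=[
    [[0,0,0,0,0,-0.0015,1],[0,0,0,0,0,-0.003,1],[0,0,0,0,0,-0.003,1]],
  ],
)

```text
time: 14.35
position: [0.626, 0.153, 0.0281]
tool_rot: [0.627, -0.325, 0.359, -0.609]
ft_force: [-0.9, -3.1, 0.3]
grip_width: 0.0425
```

Contact: the bench and rim now carry the weight, and the mouth lies within 2 mm of prediction. Releasing.

jog_arm(
  increments=[
    [[0,0,0,0,0,0,0.1],[0,0,0,0,0,0,-0.2],[0,0,0,0,0,0,-0.6],[0,0,0,0,0,0,-1],[0,0,0,0,0,0,-1],[0,0,0,0,0,0,-1],[0,0,0,0,0,0,-1],[0,0,0,0,0,0,-1]],
  ],
)

```text
time: 15.15
position: [0.626, 0.1531, 0.0281]
tool_rot: [0.627, -0.325, 0.359, -0.609]
ft_force: [0.1, -0.9, 0.5]
grip_width: 0.085
```

Run:
```python
from plan import *
for n in("scene","top"): cv2.imwrite(f"pics/{n}11.png",camera(n)[:,:,::-1])
o=log();print(o['ft_force'],o['grip_width'],o['position'])
a=cv2.imread("pics/scene11.png")[160:290,250:480];
cv2.imwrite("pics/c11.png",cv2.resize(a,None,fx=3.4,fy=3.4,interpolation=cv2.INTER_CUBIC))
```

```text
[-0.66155056 -0.45399088  0.60293115] 0.08649541040749424 [0.62597204 0.15302079 0.02808055]
```

View pics/c11.png

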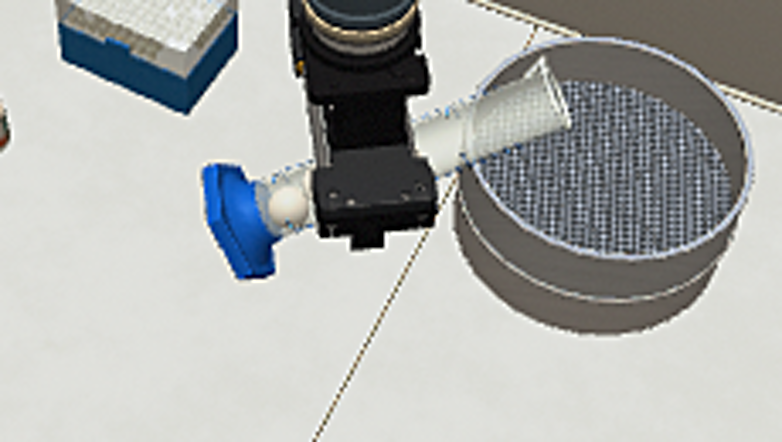

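jog_arm(
  increments=[
    [[0,0,0,0,0,0.015,-1],[0,0,0,0,0,0.04,-1],[0,0,0,0,0,0.06,-1],[0,0,0,0,0,0.06,-1],[0,0,0,0,0,0.06,-1]],
  ],
)

```text
time: 15.75
position: [0.6263, 0.153, 0.0889]
tool_rot: [0.627, -0.325, 0.36, -0.61]
ft_force: [-1.1, -0.2, 0.4]
grip_width: 0.0872
```

Run:
```python
from plan import *
for n in("scene","top"): cv2.imwrite(f"pics/{n}12.png",camera(n)[:,:,::-1])
o=log();print(o['ft_force'],o['grip_width'],o['position'])
a=cv2.imread("pics/scene12.png")[160:290,250:480];
cv2.imwrite("pics/c12.png",cv2.resize(a,None,fx=3.4,fy=3.4,interpolation=cv2.INTER_CUBIC))
rows(o,[tip(62,-.002),tip(62,-.002,a0=15),tip(62,-.002,sg=.09,a0=15)])
```

```text
[ 0.27613268 -0.13662793  0.66165918] 0.08695937487331488 [0.62506872 0.15291363 0.08728311]
[0.1, 0.0, -0.0, 0.0002, 0.0007, -0.0599] err1e-08 marg0.86 dq0.11
[-8.4, -5.3, -0.0, 0.0052, -0.0073, -0.0586] err2e-10 marg0.78 dq0.24
[-8.4, -5.3, -0.0, 0.0005, 0.0002, -0.0632] err1e-14 marg0.77 dq0.02
```

View pics/c12.png

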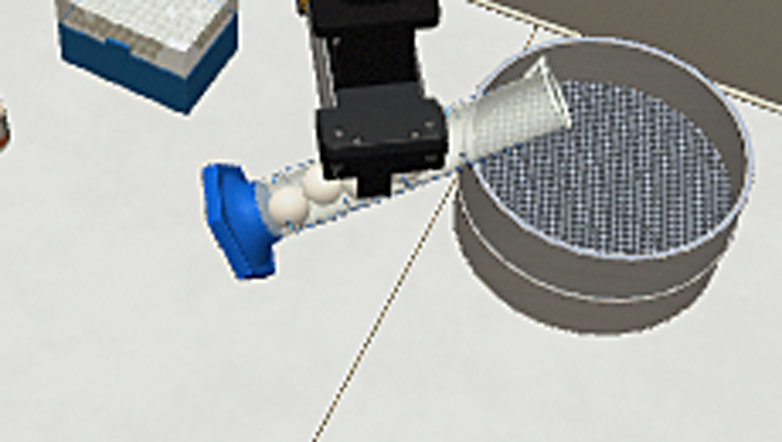

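Released and stable: mouth at crop (556,90), unchanged, with the balls near the foot at (290,205) and (325,185). Regrasping slightly lower.

jog_arm(
  increments=[
    [[-4,-2.5,0,0.0003,0.0,0,-1],[-8.4,-5.3,0,0.0005,0,0,-1],[-8.4,-5.3,0,0.0005,0,-0.02,-1],[-8.4,-5.3,0,0.0005,0,-0.04,-1],[-8.4,-5.3,0,0.0005,0,-0.055,-1],[-8.4,-5.3,0,0.0005,0,-0.063,-1],[-8.4,-5.3,0,0.0005,0,-0.063,-1],[-8.4,-5.3,0,0.0005,0,-0.063,-1]],
  ],
)

```text
time: 16.65
position: [0.6259, 0.1527, 0.0243]
tool_rot: [0.653, -0.27, 0.411, -0.576]
ft_force: [-0.1, 0.1, 1.1]
grip_width: 0.0867
```

Run:
```python
from plan import *
o=log();print(o['ft_force'])
rows(o,[tip(62,-.002,sg=.09,a0=15)])
```

```text
[-0.06804719  0.13269713  1.08081029]
[-0.0, 0.0, -0.0, -0.0003, 0.0003, -0.0003] err4e-13 marg0.77 dq0.00
```

jog_arm(
  increments=[
    [[0,0,0,0,0,0,-0.5],[0,0,0,0,0,0,-0.2],[0,0,0,0,0,0,0.1],[0,0,0,0,0,0,0.5],[0,0,0,0,0,0,1],[0,0,0,0,0,0,1],[0,0,0,0,0,0,1],[0,0,0,0,0,0,1]],
  ],
  squeeze=58,
)

```text
time: 17.45
position: [0.6251, 0.1523, 0.0244]
tool_rot: [0.654, -0.271, 0.41, -0.575]
ft_force: [-2.0, 0.3, 2.8]
grip_width: 0.0421
```

```bash
cat >> plan.py <<'E'
# pour poses: tube lower line passes a point Q at rim (lifted by clr), contact s coordinate sc on axis
def pour(th,sc,clr,sg=.09,a0=15,slide=0):
    t=np.radians(th);a=axis(PHI,th);n=np.cos(t)*u(PHI)-np.sin(t)*Z  # outward lower side
    Q=np.r_[S,.1]-(.1-slide)*u(PHI)+[0,0,clr]
    foot=Q-.022*n-sc*a
    return tcp(foot,PHI,th,sg,a0+th),foot
E
python3 - <<'E'
from plan import *
for n in("scene",): cv2.imwrite(f"pics/{n}13.png",camera(n)[:,:,::-1])
o=log();print(o['ft_force'],o['grip_width'],o['position'])
a=cv2.imread("pics/scene13.png")[160:290,250:480];
cv2.imwrite("pics/c13.png",cv2.resize(a,None,fx=3.4,fy=3.4,interpolation=cv2.INTER_CUBIC))
for f in np.linspace(0,1,17):
    th=62+f*36; (t,R),ft=pour(th,SC,.006*min(1,f*3))
    m=ft+.25*axis(PHI,th); print(round(th,1),"mouth",np.hypot(*(m[:2]-S)).round(3),m[2].round(3),"foot z",ft[2].round(3))
rows(o,[pour(62+f*36,SC,.006*min(1,f*3))[0] for f in np.linspace(0,1,17)])
E
```

```text
[-2.83734804 -1.08929016  2.33075184] 0.0428639915259034 [0.62511407 0.1523383  0.02434824]
62.0 mouth 0.044 0.154 foot z 0.037
64.2 mouth 0.042 0.153 foot z 0.045
66.5 mouth 0.04 0.152 foot z 0.052
68.8 mouth 0.038 0.151 foot z 0.06
71.0 mouth 0.037 0.15 foot z 0.068
73.2 mouth 0.035 0.148 foot z 0.076
75.5 mouth 0.033 0.146 foot z 0.083
77.8 mouth 0.032 0.143 foot z 0.09
80.0 mouth 0.03 0.141 foot z 0.097
82.2 mouth 0.029 0.138 foot z 0.104
84.5 mouth 0.028 0.135 foot z 0.111
86.8 mouth 0.027 0.132 foot z 0.118
89.0 mouth 0.026 0.129 foot z 0.125
91.2 mouth 0.025 0.126 foot z 0.132
93.5 mouth 0.024 0.123 foot z 0.139
95.8 mouth 0.024 0.12 foot z 0.145
98.0 mouth 0.023 0.117 foot z 0.152
[0.0, -0.1, -0.0, 0.0005, 0.0007, 0.0017] err4e-10 marg0.78 dq0.00
[2.0, 1.1, -0.0, -0.001, 0.0031, 0.0058] err5e-11 marg0.80 dq0.06
[3.9, 2.3, -0.0, -0.0025, 0.0055, 0.0099] err5e-11 marg0.82 dq0.06
[5.8, 3.5, -0.0, -0.0038, 0.0077, 0.0142] err4e-11 marg0.85 dq0.05
[7.7, 4.7, -0.0, -0.0052, 0.0098, 0.0186] err4e-11 marg0.88 dq0.05
[9.6, 5.9, -0.0, -0.0064, 0.0118, 0.0231] err4e-11 marg0.91 dq0.05
[11.5, 7.1, -0.0, -0.0076, 0.0137, 0.0269] err4e-11 marg0.94 dq0.04
[13.4, 8.3, -0.0, -0.0087, 0.0154, 0.0304] err4e-11 marg0.95 dq0.04
[15.3, 9.5, -0.0, -0.0097, 0.0171, 0.034] err4e-11 marg0.97 dq0.04
[17.2, 10.7, -0.0, -0.0107, 0.0186, 0.0377] err5e-11 marg0.98 dq0.04
[19.1, 11.9, -0.0, -0.0115, 0.02, 0.0414] err5e-11 marg0.99 dq0.03
[21.0, 13.0, -0.0, -0.0123, 0.0213, 0.0452] err5e-11 marg1.00 dq0.04
[22.9, 14.2, -0.0, -0.0131, 0.0224, 0.0491] err5e-11 marg1.02 dq0.04
[24.9, 15.4, -0.0, -0.0137, 0.0234, 0.053] err5e-11 marg1.03 dq0.04
[26.8, 16.6, -0.0, -0.0143, 0.0243, 0.057] err5e-11 marg1.04 dq0.04
[28.7, 17.8, -0.0, -0.0147, 0.0251, 0.0609] err5e-11 marg1.06 dq0.04
[30.6, 19.0, -0.0, -0.0151, 0.0257, 0.065] err5e-11 marg1.07 dq0.04
```

View pics/c13.png

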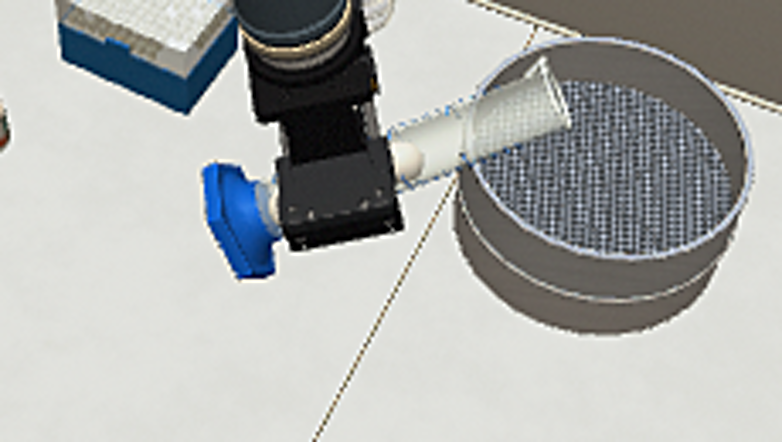

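jog_arm(
  increments=[
    [[2.0,1.1,0,-0.001,0.003,0.006,1],[3.9,2.3,0,-0.0025,0.0055,0.01,1],[5.8,3.5,0,-0.004,0.0077,0.0142,1],[7.7,4.7,0,-0.005,0.01,0.0186,1],[9.6,5.9,0,-0.0064,0.012,0.023,1],[11.5,7.1,0,-0.0076,0.0137,0.027,1],[13.4,8.3,0,-0.0087,0.0154,0.0304,1],[15.3,9.5,0,-0.0097,0.017,0.034,1]],
  ],
)

```text
time: 18.3
position: [0.6149, 0.1693, 0.0571]
tool_rot: [-0.603, 0.37, -0.314, 0.633]
ft_force: [0.0, -0.6, -4.7]
grip_width: 0.0423
```

Run:
```python
from plan import *
for n in("scene","top"): cv2.imwrite(f"pics/{n}14.png",camera(n)[:,:,::-1])
o=log();print(o['ft_force'],o['moment'],o['grip_width'],o['position'])
a=cv2.imread("pics/scene14.png")[130:280,240:480]
cv2.imwrite("pics/c14.png",cv2.resize(a,None,fx=3.3,fy=3.3,interpolation=cv2.INTER_CUBIC))
rows(o,[pour(62+f*36,SC,.006*min(1,f*3))[0] for f in np.linspace(0,1,17)[8:]])
```

```text
[ 0.12916277  0.23714796 -4.58381404] [-0.2620582  -0.14288432 -0.03951495] 0.04237128987189004 [0.61629262 0.16825603 0.05748368]
[0.0, 0.0, 0.1, -0.0009, 0.0011, 0.0009] err9e-12 marg0.97 dq0.00
[1.9, 1.2, 0.1, -0.0019, 0.0027, 0.0045] err5e-11 marg0.98 dq0.04
[3.8, 2.4, 0.1, -0.0027, 0.0041, 0.0083] err5e-11 marg0.99 dq0.03
[5.8, 3.6, 0.1, -0.0035, 0.0054, 0.0121] err5e-11 marg1.00 dq0.04
[7.7, 4.8, 0.1, -0.0042, 0.0065, 0.0159] err5e-11 marg1.02 dq0.04
[9.6, 6.0, 0.1, -0.0049, 0.0075, 0.0199] err5e-11 marg1.03 dq0.04
[11.5, 7.2, 0.1, -0.0054, 0.0084, 0.0238] err5e-11 marg1.04 dq0.04
[13.4, 8.4, 0.1, -0.0059, 0.0092, 0.0278] err5e-11 marg1.06 dq0.04
[15.3, 9.5, 0.1, -0.0063, 0.0098, 0.0318] err5e-11 marg1.07 dq0.04
```

View pics/c14.png

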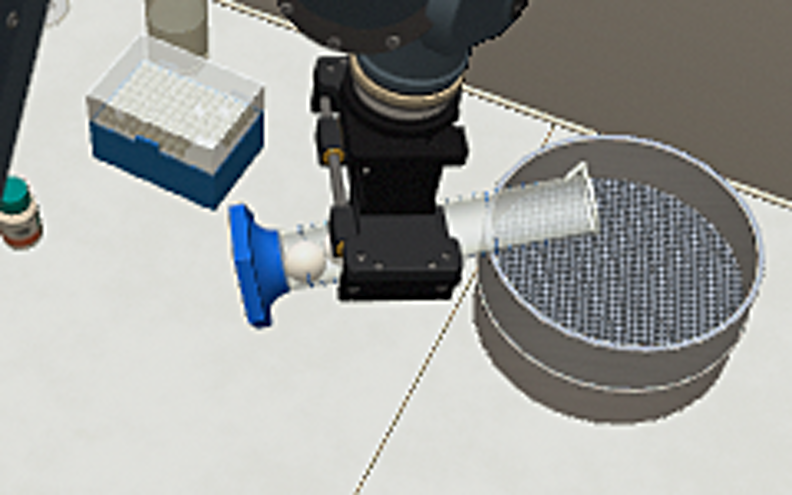

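Tilted about 80°, held, balls still at the foot (305,262), mouth over the sieve. Going past level.

jog_arm(
  increments=[
    [[1.9,1.2,0,-0.0019,0.0027,0.005,1],[3.8,2.4,0,-0.0027,0.004,0.0085,1],[5.8,3.6,0,-0.0035,0.0054,0.012,1],[7.7,4.8,0,-0.0042,0.0065,0.016,1],[9.6,6.0,0,-0.005,0.0075,0.02,1],[11.5,7.2,0,-0.0054,0.0084,0.024,1],[12.5,7.8,0,-0.0056,0.0088,0.026,1],[13.4,8.4,0,-0.0059,0.0092,0.028,1]],
  ],
)

```text
time: 19.2
position: [0.61, 0.1774, 0.0847]
tool_rot: [-0.547, 0.449, -0.226, 0.669]
ft_force: [-0.4, -0.0, -4.5]
grip_width: 0.0424
```

jog_arm(
  increments=[
    [[1.0,0.6,0,0,0,0.001,1],[1.9,1.2,0,-0.0004,0.0006,0.004,1],[1.9,1.2,0,-0.0004,0.0006,0.004,1],[1.9,1.2,0,-0.0004,0.0006,0.004,1],[1.9,1.2,0,-0.0004,0.0006,0.004,1],[1.9,1.2,0,-0.0004,0.0006,0.004,1],[1.9,1.2,0,-0.0004,0.0006,0.004,1],[1.9,1.2,0,-0.0004,0.0006,0.004,1]],
  ],
)

```text
time: 20.0
position: [0.6097, 0.1781, 0.0889]
tool_rot: [-0.538, 0.46, -0.212, 0.674]
ft_force: [-1.1, 0.2, -2.7]
grip_width: 0.0426
```

Run:
```python
from plan import *
for n in("scene","top"): cv2.imwrite(f"pics/{n}15.png",camera(n)[:,:,::-1])
o=log();print(o['ft_force'],o['moment'],o['grip_width'],o['position'])
y=Rn.from_quat(o['tool_rot']).as_matrix()[:,1];print("tilt",180+np.degrees(np.arctan2(y[2],y[:2]@u(PHI)[:2]))*-1-180-15)
a=cv2.imread("pics/scene15.png")[130:280,240:480]
cv2.imwrite("pics/c15.png",cv2.resize(a,None,fx=3.3,fy=3.3,interpolation=cv2.INTER_CUBIC))
```

```text
[ 0.29152679 -0.1967254  -1.72032227] [-0.42484265 -0.21598828  0.02725798] 0.042649955247394004 [0.61001015 0.17803876 0.08910925]
tilt 98.0151677179926
```

View pics/c15.png

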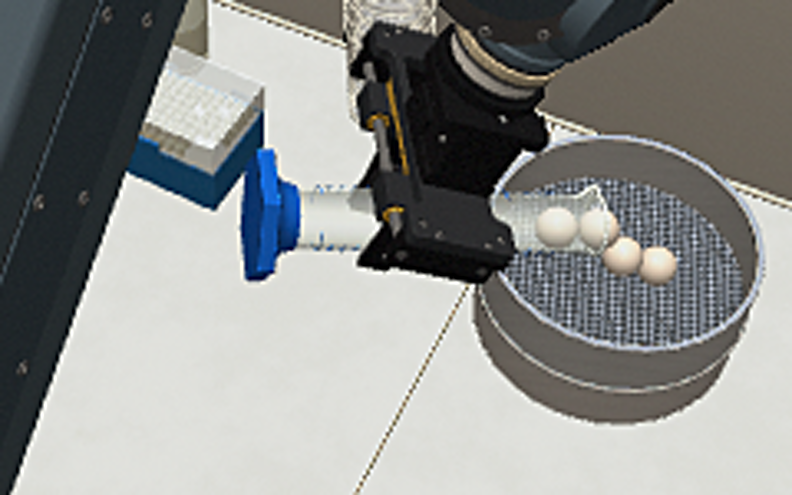

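Tilt is 98°. Two balls are out on the mesh ((622,255), (658,265)) and two are rolling at the mouth ((557,228), (598,228)). Holding.

jog_arm(
  increments=[
    [[0,0,0,0,0,0,1],[0,0,0,0,0,0,1],[0,0,0,0,0,0,1],[0,0,0,0,0,0,1],[0,0,0,0,0,0,1],[0,0,0,0,0,0,1],[0,0,0,0,0,0,1],[0,0,0,0,0,0,1]],
  ],
)

```text
time: 20.9
position: [0.61, 0.178, 0.0891]
tool_rot: [-0.538, 0.46, -0.213, 0.674]
ft_force: [0.2, -0.6, -1.5]
grip_width: 0.0424
```

Run:
```python
from plan import *
for n in("scene","top"): cv2.imwrite(f"pics/{n}16.png",camera(n)[:,:,::-1])
o=log();print(o['ft_force'],o['moment'],o['grip_width'],o['position'])
a=cv2.imread("pics/scene16.png")[130:280,240:480]
cv2.imwrite("pics/c16.png",cv2.resize(a,None,fx=3.3,fy=3.3,interpolation=cv2.INTER_CUBIC))
rows(o,[pour(x,SC,.006)[0] for x in np.arange(98,61,-4.5)]+[tip(62,0,sg=.09,a0=15)])
```

```text
[-0.10032531 -0.04823775 -2.51173455] [-0.49231825 -0.23377688  0.03494366] 0.04213806475349472 [0.60996761 0.17804535 0.08907424]
[0.0, -0.1, 0.0, 0.0, -0.0, 0.0002] err6e-12 marg1.07 dq0.00
[-3.8, -2.5, 0.0, 0.0009, -0.0014, -0.0078] err4e-09 marg1.04 dq0.07
[-7.6, -4.8, 0.0, 0.0021, -0.0033, -0.0156] err4e-09 marg1.02 dq0.07
[-11.4, -7.2, 0.0, 0.0036, -0.0057, -0.0233] err5e-09 marg0.99 dq0.07
[-15.2, -9.6, 0.0, 0.0054, -0.0086, -0.0307] err7e-09 marg0.97 dq0.07
[-19.1, -12.0, 0.1, 0.0076, -0.0121, -0.0379] err1e-08 marg0.94 dq0.08
[-22.9, -14.4, 0.1, 0.01, -0.0159, -0.0446] err2e-15 marg0.88 dq0.09
[-26.7, -16.8, 0.1, 0.0127, -0.0202, -0.051] err3e-15 marg0.83 dq0.10
[-30.5, -19.1, 0.1, 0.0156, -0.025, -0.057] err9e-15 marg0.79 dq0.11
[-30.5, -19.1, 0.1, 0.0156, -0.025, -0.063] err8e-09 marg0.78 dq0.01
```

View pics/c16.png

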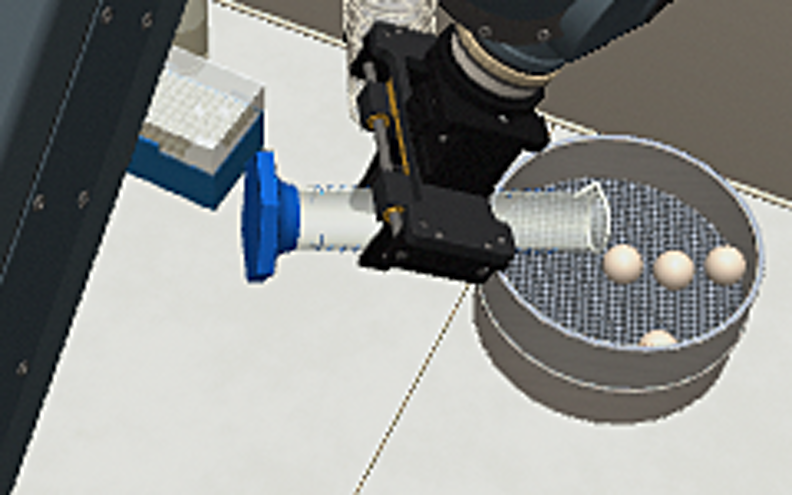

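View pics/top16.png

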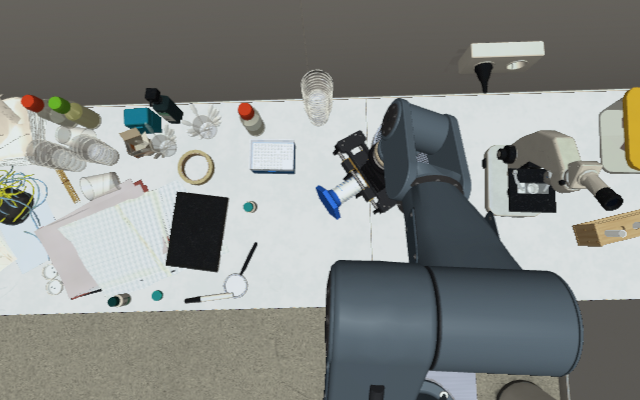

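All four balls are on the mesh ((622,264), (674,270), (726,265), (658,340)). Lowering back.

jog_arm(
  increments=[
    [[-1.9,-1.2,0,0.0004,-0.0006,-0.0035,1],[-5.7,-3.6,0,0.0015,-0.0023,-0.0115,1],[-9.5,-6,0,0.0028,-0.0045,-0.0192,1],[-13.3,-8.4,0,0.0045,-0.007,-0.0268,1],[-17.1,-10.8,0,0.0065,-0.0103,-0.034,1],[-21,-13.2,0,0.0088,-0.014,-0.041,1],[-24.8,-15.6,0.1,0.0113,-0.018,-0.0475,1],[-28.5,-17.9,0.1,0.014,-0.0225,-0.053,1]],
  ],
)

```text
time: 21.8
position: [0.6237, 0.1558, 0.0361]
tool_rot: [0.648, -0.283, 0.399, -0.584]
ft_force: [0.4, -0.2, -2.0]
grip_width: 0.0427
```

jog_arm(
  increments=[
    [[0,0,0,0,0,0,1],[0,0,0,0,0,0,1]],
  ],
)

```text
time: 22.0
position: [0.6232, 0.1564, 0.036]
tool_rot: [0.648, -0.284, 0.398, -0.584]
ft_force: [0.8, 0.3, -2.2]
grip_width: 0.0423
```

Run:
```python
from plan import *
for n in("scene","top"): cv2.imwrite(f"pics/{n}17.png",camera(n)[:,:,::-1])
o=log();print(o['ft_force'],o['moment'],o['grip_width'],o['position'])
a=cv2.imread("pics/scene17.png")[160:290,250:480]
cv2.imwrite("pics/c17.png",cv2.resize(a,None,fx=3.4,fy=3.4,interpolation=cv2.INTER_CUBIC))
rows(o,[pour(62,SC,.006)[0],tip(62,.002,sg=.09,a0=15),tip(62,-.002,sg=.09,a0=15)])
```

```text
[ 0.25120045  0.04292647 -1.38823879] [-0.00541769  0.05062929  0.04922964] 0.042676918030322517 [0.62451532 0.15545049 0.03658776]
[-2.0, -1.1, 0.0, 0.0011, -0.0024, -0.0045] err2e-10 marg0.79 dq0.06
[-2.0, -1.1, 0.0, 0.0011, -0.0024, -0.0085] err2e-09 marg0.78 dq0.01
[-2.0, -1.1, 0.0, 0.0011, -0.0024, -0.0125] err2e-09 marg0.77 dq0.01
```

View pics/c17.png

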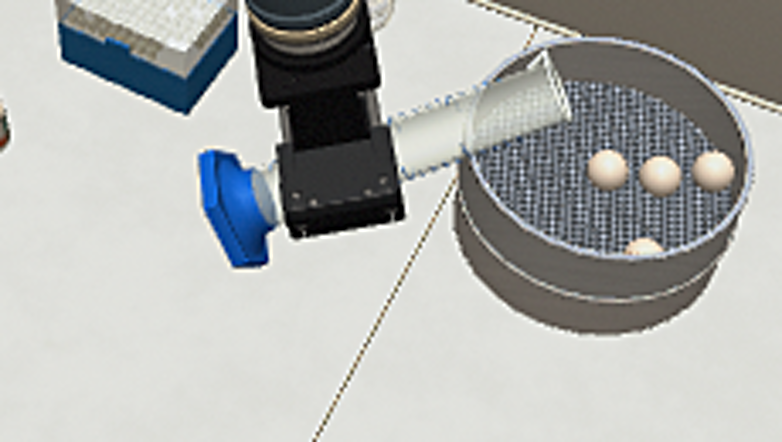

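jog_arm(
  increments=[
    [[-1,-0.5,0,0.0005,-0.0012,-0.0022,1],[-2,-1.1,0,0.0011,-0.0024,-0.0045,1],[-2,-1.1,0,0.0011,-0.0024,-0.0075,1],[-2,-1.1,0,0.0011,-0.0024,-0.01,1],[-2,-1.1,0,0.0011,-0.0024,-0.0118,1],[-2,-1.1,0,0.0011,-0.0024,-0.0123,1],[-2,-1.1,0,0.0011,-0.0024,-0.0123,1]],
  ],
)

```text
time: 22.8
position: [0.626, 0.1526, 0.0247]
tool_rot: [0.654, -0.271, 0.411, -0.575]
ft_force: [0.1, -1.5, 0.4]
grip_width: 0.0426
```

Run:
```python
from plan import *
for n in("scene",): cv2.imwrite(f"pics/{n}18.png",camera(n)[:,:,::-1])
o=log();print(o['ft_force'],o['moment'],o['grip_width'],o['position'])
a=cv2.imread("pics/scene18.png")[160:290,250:480]
cv2.imwrite("pics/c18.png",cv2.resize(a,None,fx=3.4,fy=3.4,interpolation=cv2.INTER_CUBIC))
rows(o,[tip(62,-.002,sg=.09,a0=15)])
```

```text
[-0.22028109 -1.9313485   0.64435832] [-0.26501571  0.11146863 -0.03479329] 0.04235732464234892 [0.62597046 0.15268352 0.02471218]
[0.1, -0.0, 0.0, -0.0004, 0.0004, -0.0007] err4e-11 marg0.77 dq0.00
```

View pics/c18.png

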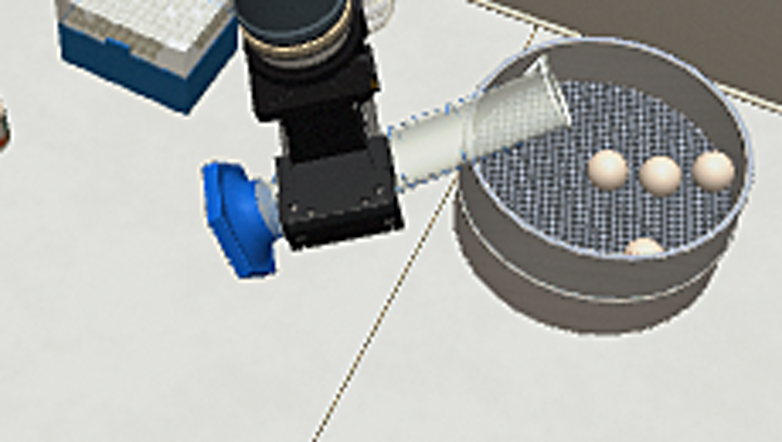

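The pose is the same as the first lean, and the weight is carried. Release and retreat.

jog_arm(
  increments=[
    [[0,0,0,0,0,0,0.1],[0,0,0,0,0,0,-0.2],[0,0,0,0,0,0,-0.6],[0,0,0,0,0,0,-1],[0,0,0,0,0,0,-1],[0,0,0,0,0,0,-1],[0,0,0,0,0,0,-1],[0,0,0,0,0,0,-1]],
  ],
)

```text
time: 23.65
position: [0.626, 0.1527, 0.0247]
tool_rot: [0.654, -0.271, 0.411, -0.575]
ft_force: [0.3, 0.5, -0.7]
grip_width: 0.0849
```

jog_arm(
  increments=[
    [[0,0,0,-0.002,0.004,0.02,-1],[0,0,0,-0.006,0.009,0.045,-1],[0,0,0,-0.01,0.015,0.08,-1],[0,0,0,-0.014,0.022,0.12,-1],[0,0,0,-0.018,0.03,0.16,-1],[0,0,0,-0.05,0.03,0.2,-1],[0,0,0,-0.08,0.03,0.2,-1],[0,0,0,-0.08,0.03,0.2,-1]],
  ],
)

```text
time: 24.45
position: [0.5421, 0.183, 0.2262]
tool_rot: [0.654, -0.271, 0.41, -0.575]
ft_force: [0.3, 0.2, 0.0]
grip_width: 0.0869
```

Run:
```python
from plan import *
for n in("scene","top"): cv2.imwrite(f"pics/{n}19.png",camera(n)[:,:,::-1])
o=log();print(o['ft_force'],o['grip_width'],o['position'],o['time'])
a=cv2.imread("pics/scene19.png")[160:290,250:480]
cv2.imwrite("pics/c19.png",cv2.resize(a,None,fx=3.4,fy=3.4,interpolation=cv2.INTER_CUBIC))
```

```text
[ 0.67638873  0.68762495 -0.5471305 ] 0.08707551606916379 [0.54565982 0.18283961 0.22516708] 24.55
```

View pics/c19.png

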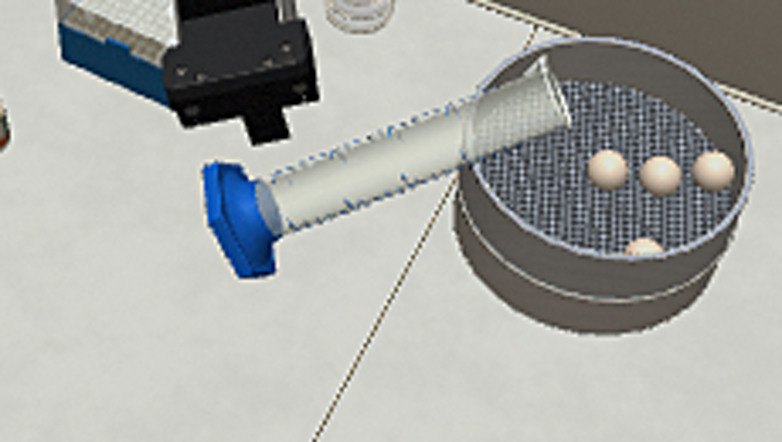

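View pics/top19.png

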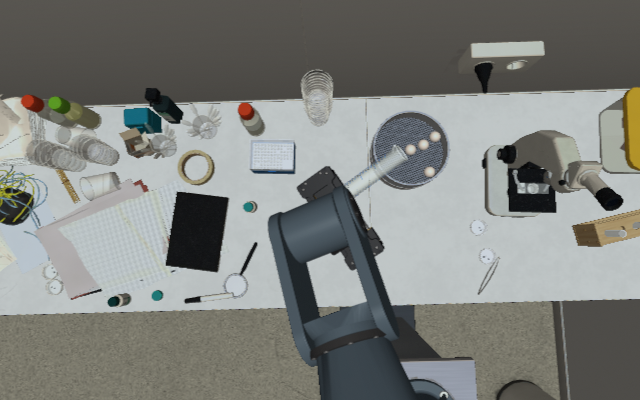

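Run:
```python
from plan import *
b=ray("top",[[410,150],[423,144.5],[435,136.5],[430,172]],.067)
print(np.hypot(*(b[:,:2]-S).T).round(3))
m=ray("top",[[401,154]],.154);print("mouth",m,np.hypot(*(m[0,:2]-S)))
print(get_obs()['joint_velocities'].round(3));print(hand_in())
```

```text
[0.003 0.041 0.081 0.08 ]
mouth [[0.69032918 0.04588659 0.154     ]] 0.048261717650142304
[-0.011  0.033 -0.032 -0.003 -0.006 -0.001]
the job is handed in; nothing more can be done
None
```

The job is done and handed in at about 24.6 s of the 66 s allowed. All four balls are on the sieve mesh, and the empty cylinder leans on the rim again. The hand-in gave no verdict, so this rests on my own checks.

- **What I did:** I stood the cylinder in front of the sieve, tipped it over a flat of its foot to about 62° and let go with the balls inside. Then I gripped it again about 90 mm up and raised the foot to 98° until all the balls rolled out. Finally I lowered it back to the same lean, released it and backed the arm off.
- **First grasp failed:** the fingers closed in front of the tube and slipped off. The pictures showed the real fingertips about 36 mm short of the reported tool position. The cylinder was still upright in place, so I corrected for this and the second grasp held.
- **Balls:** they lie about 3, 41, 81 and 80 mm from the sieve's axis, against a limit of 95 mm. The sieve wall hid part of one ball in the scene view, but the top view showed all four.
- **Cylinder and surroundings:** the mouth is about 48 mm from the axis, by a ray cast at the planned height of 154 mm, where the rim is at 100 mm. The lean looked the same in pictures before and after release. The sieve, tip box and bottle showed no visible movement, and the arm was clear of everything.

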